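# Set up a register read-out run

### The job

Set up the next read-out run: set both white registers down in the pockets of the steel bayonet fixture, one per pocket, fully home with the dial facing straight up (no twist needed), and clear away the loose fittings, blue check valves into the blue bin and brass tailpieces into the yellow bin. Once everything is in its place, press the green start button fully down and let go. Do not disturb the stopwatch, the screwdriver or the brass weight.

Things in the scene. Friction and masses are not known exactly. Their poses are not given: they have to be found in the camera images.
- fixture: polished steel bayonet fixture fixed to the counter, 120 mm (x) x 235 mm (y) x 30 mm tall, with two shallow round pockets 112 mm apart along its y axis. Origin at the centre of its underside.
- pocket_a (a point): centre of the floor of a (the +y) pocket of the fixture: round, 66 mm in diameter, 8 mm deep, chamfered mouth; z axis up. A register's foot drops into it with about 4 mm of play all round; no twist is needed and any yaw will do.
- pocket_b (a point): centre of the floor of a (the -y) pocket of the fixture: round, 66 mm in diameter, 8 mm deep, chamfered mouth; z axis up. A register's foot drops into it with about 4 mm of play all round; no twist is needed and any yaw will do.
- register1: white register, 160 g: square body 58 x 58 mm, 32 thick; round foot (58 diameter, 10 thick) on its back, round grey bezel (54 diameter, 4 thick) with the dial in front; 46 mm from foot face to dial. Origin: centre of the foot face; x axis out through the dial, y and z square to the flat sides. Starts on edge on a flat side (origin 29 mm up), dial roughly towards the robot.
- register2: white register, 160 g: square body 58 x 58 mm, 32 thick; round foot (58 diameter, 10 thick) on its back, round grey bezel (54 diameter, 4 thick) with the dial in front; 46 mm from foot face to dial. Origin: centre of the foot face; x axis out through the dial, y and z square to the flat sides. Starts on edge on a flat side (origin 29 mm up), dial roughly towards the robot.
- valve1: blue plastic check valve, 50 g, 38 mm diameter end collars (12 mm tall each) and 33 mm barrel, 50 mm tall; starts standing on end. Origin at the centre of its lower end, z axis along it. May be absent (None).
- valve2: blue plastic check valve, 50 g, 38 mm diameter end collars (12 mm tall each) and 33 mm barrel, 50 mm tall; starts standing on end. Origin at the centre of its lower end, z axis along it. May be absent (None).
- valve3: blue plastic check valve, 50 g, 38 mm diameter end collars (12 mm tall each) and 33 mm barrel, 50 mm tall; starts standing on end. Origin at the centre of its lower end, z axis along it. May be absent (None).
- tail1: brass tailpiece, 100 g: a nut 38 mm in diameter and 17 mm tall at the foot with a 26 mm diameter tube rising from it, 52 mm tall in all; starts standing on its nut. Origin at the centre of the nut's lower end, z axis along the tube. May be absent (None).
- tail2: brass tailpiece, 100 g: a nut 38 mm in diameter and 17 mm tall at the foot with a 26 mm diameter tube rising from it, 52 mm tall in all; starts standing on its nut. Origin at the centre of the nut's lower end, z axis along the tube. May be absent (None).
- tail3: brass tailpiece, 100 g: a nut 38 mm in diameter and 17 mm tall at the foot with a 26 mm diameter tube rising from it, 52 mm tall in all; starts standing on its nut. Origin at the centre of the nut's lower end, z axis along the tube. May be absent (None).
- blue_bin: fixed open blue bin, outside 130 mm (x) x 180 mm (y) x 45 mm tall, walls and floor 5 mm thick; for the check valves. Origin at the centre of its underside.
- yellow_bin: fixed open yellow bin, outside 130 mm (x) x 180 mm (y) x 45 mm tall, walls and floor 5 mm thick; for the tailpieces. Origin at the centre of its underside.
- start_top (a point): centre of the top of the green start button (36 mm diameter) on its grey housing on the counter; pressed straight down
- start (a joint): travel of the start button: 0 m up, 0.006 m fully down; spring return, about 4 N when fully down
- stopwatch: chrome stopwatch, 52 mm diameter, 13 mm thick, lying on the counter; not to be disturbed. Origin under its centre.
- screwdriver: screwdriver lying on the counter; not to be disturbed.
- weight: brass reference weight, 40 mm diameter, 56 mm tall; not to be disturbed. Origin under its centre.

How it is judged:
By the outcome, as a careful person would: the job done as asked, in the order asked, and still so for the second after the job is handed in, with the robot touching nothing.
Of valve1, valve2, valve3, tail1, tail2, tail3 only 4 to 6 are there at a start; the rules pass over those that are not, and their reading is None.
At some moment in a run one of valve1, valve2, valve3, tail1, tail2, tail3 may be knocked a few centimetres aside while the robot is not near it.
It also fails if it takes over 210 s, if anything falls off the work surface, if the arm or the gripper's body presses on something with over 40 N, if the wrist force passes 120 N, or if a joint passes its speed limit or range.

### The arm

A 6-joint arm with a two-finger parallel gripper is mounted at the origin on the work surface. World frame = base frame: x ahead of the robot, y to its left, z up, the work surface at z = 0. Lengths are in m, angles in degrees, forces in N, time in s.
With the tool pointing down it reaches from about 0.3 to 0.75 m from the base axis. Payload 8.5 kg.
Tool frame: the origin (TCP) lies midway between the tips of the shut fingers; the grasp point (between the pads) lies 19 mm behind it; z points along the fingers, y is the direction in which the jaws open and shut (so a half turn about z gives the same grasp; the last joint's range is limited). The gripper opens to 85 mm and grips with 20 to 120 N. Pads are 22 mm wide; open, the fingers measure 114 mm over their backs; the gripper's body (76 mm by 85 mm) begins 54 mm behind the grasp point. The pads swing forward as they close: fully open they stand 13 mm farther back than shut.
Start: joints at [-83.841, 21.807, 74.336, -0, 83.858, -12.336], TCP at [0.174, -0.522, 0.231] pointing down, gripper open.
Joint ranges: [-178.18, 178.18], [-50.72, 133.34], [12.68, 142.11], [-81.47, 261.47], [9.98, 163.14], [-165.26, 165.26]. Speed limits (degrees/s): [136.94, 136.94, 180, 180, 180, 180].

### API

Orientations are given as a 3x3 rotation matrix whose columns are the frame's x, y, z axes.
In Python, from rig import env gives the robot as it stands.
- The arm moves only by the shell command python3 -m inch 'ROWS' [FORCE]. ROWS is text: rows parted by semicolons, each of 5 numbers parted by spaces: the finger opening in mm, from 0 to 85.4, then the shift along the tool's x, y, z in mm, then the turn about the tool's z in degrees. In form: jaw dx dy dz turn; .... A call has 1 to 10 rows; each row is the pose to reach, as a shift and turn from the pose commanded when the call began, along the tool's axes at that moment; what a row does not reach only later rows make up. A row lasts 1/8 s, in which the tool goes at most 62.5 mm and 10.7 degrees, less where a joint would pass 70% of its speed; a pose out of reach is approached as far as the arm can. A call with a gripper value outside its range is refused whole. The fingers move at their own pace and stop on an object; FORCE is the grip in N (left out, the last holds). Time passes only in rows, so rows that repeat a pose let the fingers close. It gives the time, the measured TCP pose, the force and the opening at its end, in the units of the state.
- env.observe(): the state, without advancing time (a new reading comes with each control period).
- env.get_image(name): name is "scene" or "side" or "wrist"; returns a dict with "color" (400x640x3 uint8, blue, green, red), "range_z" (400x640 float32, m along the optical axis (not along the pixel's ray), 0 where there is no reading), "fov_y" (degrees; the focal length in pixels is half the picture's height over the tangent of half this angle, whatever the lens; pixels are square), "cx", "cy" (the principal point, pixels), "R" (3x3) and "t" (3): a world point X has camera coordinates R X + t. Camera axes: x right, y down, z forward; pixel columns grow to the right and rows downward; lengths in m; the calibration is good to about 2 mm. A picture is of the moment at which its call begins.
- env.close_job(): hands the job in, once; it reports no verdict.
The state is a dict: "time_s": time; "q": joint angles; "qvel": joint speeds; "joint_efforts": joint torques, N m; "position": TCP position; "tool_rot": TCP orientation; "ft_force": force on the tool from outside, world axes, zero at the start; "wrist_torque": the same for the moment, N m; "grip_width": finger opening in m.
Only numpy, scipy, OpenCV 4.12 (cv2) and the standard library are available. Lean on these libraries where they do the work, as an engineer would, in place of code of your own. Each camera call takes 0.05 s, during which the arm holds its last target.

## Working session

There is one attempt and no reset: what is moved stays moved. The work goes in short steps, Python scripts to look and compute and a shell command to move; the robot and the scene stay as the last step left them, time stands still between calls to the robot, and variables do not carry over. Pictures are saved under pics/ and viewed, and the job is handed in when it is done.

```bash
ls; mkdir -p pics; python3 - <<'E'
from rig import env
import cv2
print(env.observe())
for n in ["scene","side","wrist"]:
    d=env.get_image(n); cv2.imwrite(f"pics/{n}0.png",d["color"]); print(n,d["fov_y"],d["cx"],d["cy"],d["R"],d["t"],(d["range_z"]>0).mean())
E
```

```text
pics
{'time_s': 0.0, 'q': array([-8.38426363e+01,  2.18404107e+01,  7.43849784e+01,  1.36494601e-03,
        8.38591528e+01, -1.23346217e+01]), 'qvel': array([ 0.09399222,  0.00586078, -0.02867509, -0.0722675 ,  0.01609869,
       -0.05808159]), 'joint_efforts': array([ 3.66626000e-04, -4.48465276e+01, -2.31277263e+01, -1.19178630e-04,
        4.78472386e-03, -6.48456904e-06]), 'position': array([ 0.17442609, -0.52129387,  0.23071589]), 'tool_rot': array([[ 9.48368868e-01,  3.17169470e-01, -1.34715761e-04],
       [ 3.17169318e-01, -9.48367790e-01,  1.46956351e-03],
       [ 3.38340592e-04, -1.43641599e-03, -9.99998911e-01]]), 'ft_force': array([-0.24747841, -0.49527546,  0.00513208]), 'wrist_torque': array([-0.04485632, -0.02066175, -0.06697368]), 'grip_width': 0.0854401753962103}
scene 44.05739465759843 323.46929315294955 206.2229507865262 [[ 0.73038746  0.68294577 -0.01091912]
 [ 0.49507018 -0.54033921 -0.68039624]
 [-0.47057377  0.49154716 -0.73276308]] [-0.45116368 -0.254858    1.71046291] 0.9957265625
side 46.56039995339178 316.9084846192054 200.7778992352726 [[-9.98817866e-01 -4.85993077e-02 -9.88541838e-04]
 [-2.46856615e-02  5.24651271e-01 -8.50959260e-01]
 [ 4.18746706e-02 -8.49928909e-01 -5.25230769e-01]] [0.61301014 0.05439567 1.11477545] 0.9959609375
wrist 61.73272928536577 323.99784498752655 194.45228932098593 [[ 3.17414439e-01 -9.48286633e-01 -7.31976526e-04]
 [-9.08850915e-01 -3.04434457e-01  2.85148514e-01]
 [-2.70625363e-01 -8.98449983e-02 -9.58483067e-01]] [-0.55004888 -0.03631356  0.37977695] 0.99599609375
```

View pics/scene0.png

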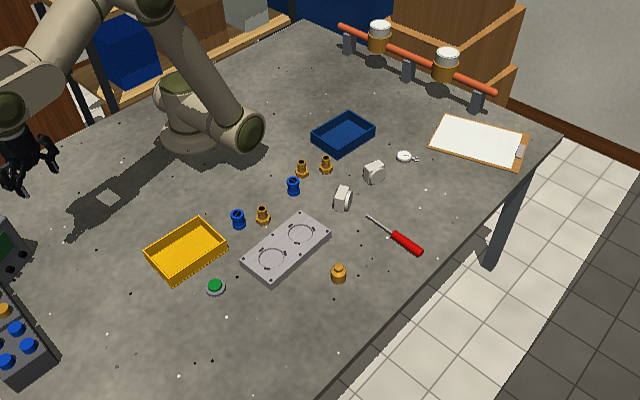

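View pics/side0.png

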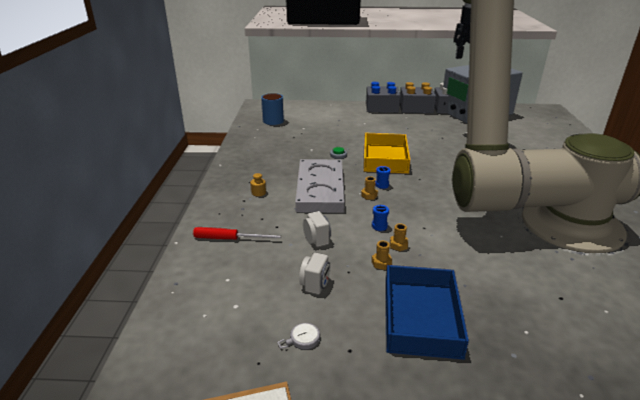

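View pics/wrist0.png

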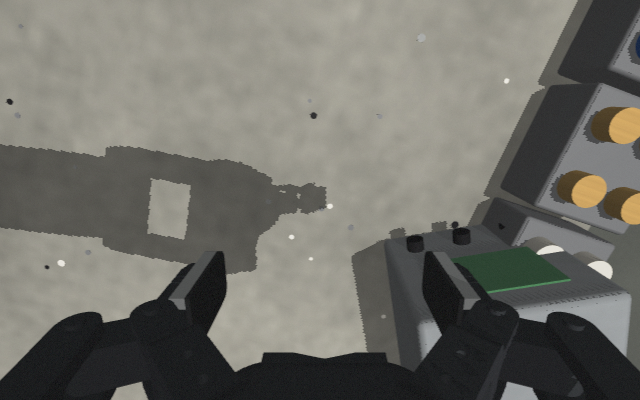

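```bash
cat > h.py <<'E'
import numpy as np, cv2
from rig import env
def cam(n):
    d=env.get_image(n); d["f"]=200/np.tan(np.radians(d["fov_y"]/2)); d["R"]=np.array(d["R"]);d["t"]=np.array(d["t"]); return d
def cloud(d):
    z=d["range_z"]; v,u=np.mgrid[0:400,0:640]
    P=np.stack([(u-d["cx"])/d["f"]*z,(v-d["cy"])/d["f"]*z,z],-1)
    return (P-d["t"])@d["R"]
def px(d,X):
    c=d["R"]@np.array(X)+d["t"]; return d["cx"]+d["f"]*c[0]/c[2], d["cy"]+d["f"]*c[1]/c[2]
def ray(d,u,v,z):
    r=d["R"].T@np.array([(u-d["cx"])/d["f"],(v-d["cy"])/d["f"],1]); o=-d["R"].T@d["t"]
    return o+r*(z-o[2])/r[2]
def masks(d):
    h=cv2.cvtColor(d["color"],cv2.COLOR_BGR2HSV); H,S,V=[h[...,i].astype(int) for i in range(3)]
    return dict(blue=(H>100)&(H<130)&(S>120),yel=(H>15)&(H<35)&(S>130)&(V>60),green=(H>45)&(H<80)&(S>120),white=(S<40)&(V>170),red=((H<8)|(H>172))&(S>150))
def comps(d,m,P,zmin=0.008,amin=25,box=(0.2,0.95,-0.7,0.7)):
    m=m&(P[...,2]>zmin)&(P[...,0]>box[0])&(P[...,0]<box[1])&(P[...,1]>box[2])&(P[...,1]<box[3])&(d["range_z"]>0)
    n,l,s,c=cv2.connectedComponentsWithStats(m.astype(np.uint8))
    for i in range(1,n):
        if s[i,4]>=amin: yield l==i,s[i],c[i]
def show(d,name,crop=None,k=1):
    im=d["color"]
    if crop: im=im[crop[1]:crop[3],crop[0]:crop[2]]
    cv2.imwrite("pics/"+name+".png",cv2.resize(im,None,fx=k,fy=k,interpolation=cv2.INTER_CUBIC))
def tell():
    s=env.observe(); R=s["tool_rot"]
    print("t",round(s["time_s"],2),"p",np.round(s["position"]*1000,1),"yaw",round(np.degrees(np.arctan2(R[1,0],R[0,0])),2),"tilt",round(np.degrees(np.arccos(-R[2,2])),2),"F",np.round(s["ft_force"],1),"w",round(s["grip_width"]*1000,1),"q",np.round(s["q"],0))
E
python3 - <<'E'
from h import *
for n in ["scene","side"]:
    d=cam(n);P=cloud(d)
    for k,m in masks(d).items():
        for M,s,c in comps(d,m,P):
            q=P[M]; zt=np.percentile(q[:,2],97); top=q[q[:,2]>zt-.006]
            print(n,k,np.round(c),s[4],"ext",np.round(np.percentile(q,2,axis=0)*1000),np.round(np.percentile(q,98,axis=0)*1000),"topc",np.round((top.min(0)+top.max(0))*500),np.round(top.mean(0)*1000))
E
```

```text
scene blue [342. 133.] 1167 ext [340. 228.   9.] [477. 412.  48.] topc [407. 320.  46.] [409. 318.  45.]
scene blue [293. 186.] 183 ext [448.  12.   9.] [481.  45.  55.] topc [464.  28.  52.] [465.  28.  52.]
scene blue [238. 219.] 209 ext [ 426. -186.    9.] [ 462. -152.   54.] topc [ 444. -169.   52.] [ 445. -169.   50.]
scene yel [326. 165.] 152 ext [452. 151.   9.] [488. 184.  56.] topc [468. 170.  53.] [469. 167.  52.]
scene yel [301. 169.] 163 ext [410.  86.   9.] [446. 121.  57.] topc [427. 104.  54.] [429. 101.  53.]
scene yel [262. 216.] 176 ext [ 467. -128.    9.] [500. -94.  55.] topc [ 481. -110.   53.] [ 483. -111.   52.]
scene yel [185. 250.] 1703 ext [ 355. -424.    9.] [ 490. -245.   48.] topc [ 421. -333.   46.] [ 426. -337.   45.]
scene yel [338. 273.] 246 ext [ 760. -132.   10.] [794. -99.  57.] topc [ 774. -114.   55.] [ 774. -114.   55.]
scene green [214. 285.] 141 ext [ 548. -365.   14.] [ 581. -334.   26.] topc [ 565. -350.   24.] [ 565. -350.   23.]
scene white [520. 149.] 62 ext [862. 631.   8.] [892. 688.  15.] topc [878. 660.  12.] [878. 663.  11.]
scene wh
[... 1435 characters left out ...]
0.  97.   9.] [445. 127.  53.] topc [426. 109.  51.] [427. 110.  51.]
side yel [382. 255.] 338 ext [451. 162.   9.] [487. 192.  53.] topc [469. 173.  51.] [470. 176.  51.]
side green [338. 150.] 64 ext [ 551. -359.   12.] [ 581. -327.   24.] topc [ 566. -343.   21.] [ 566. -342.   21.]
side white [316. 219.] 212 ext [589.  66.  52.] [628. 116.  59.] topc [609.  91.  57.] [610.  95.  57.]
side white [313. 262.] 317 ext [588. 218.  50.] [631. 269.  60.] topc [608. 245.  57.] [607. 245.  57.]
side white [305. 333.] 385 ext [596. 363.  11.] [636. 404.  15.] topc [617. 382.  13.] [616. 384.  13.]
side red [214. 232.] 428 ext [794.  92.   9.] [889. 111.  27.] topc [841.  99.  24.] [842. 100.  24.]
```

```bash
python3 -m inch '60 37 -25 -2 9; 60 74 -50 0 18.5; 60 111 -75 0 18.5; 60 148 -100 0 18.5; 60 184 -125 0 18.5; 60 221 -150 0 18.5; 60 258 -175 0 18.5; 60 295 -200 0 18.5; 60 335 -230 0 18.5; 60 352 -238 0 18.5' 40; python3 - <<'E'
from h import *
tell(); d=cam("wrist"); show(d,"w1")
P=cloud(d)
for k in ["blue","yel"]:
  for M,s,c in comps(d,masks(d)[k],P):
    q=P[M]; zt=np.percentile(q[:,2],97); top=q[q[:,2]>zt-.006]
    print(k,np.round(c),s[4],np.round((top.min(0)+top.max(0))*500),np.round(top.mean(0)*1000))
E
```

```text
time_s: 1.5
position: [0.4337, -0.1821, 0.2314]
tool_rot: [[1.0, 0.002, 0.0], [0.002, -1.0, 0.0], [0.0, -0.0, -1.0]]
ft_force: [-0.6, -0.8, 0.4]
grip_width: 0.0599
t 1.5 p [ 433.7 -182.1  231.4] yaw 0.14 tilt 0.02 F [-0.6 -0.8  0.4] w 59.9 q [-37.  14.  86.   0.  80.  53.]
blue [37. 10.] 66 [584.  89.  24.] [584.  89.  23.]
blue [116. 139.] 1595 [464.  31.  50.] [464.  30.  50.]
blue [310. 159.] 920 [ 443. -167.   50.] [ 444. -167.   51.]
yel [255. 119.] 688 [ 481. -109.   51.] [ 482. -110.   52.]
yel [483. 186.] 7973 [ 422. -332.   44.] [ 425. -338.   45.]
yel [  4. 136.] 194 [465. 157.  16.] [465. 156.  17.]
yel [ 67. 169.] 364 [426. 102.  18.] [429.  97.  17.]
yel [ 36. 178.] 233 [426. 105.  51.] [427. 103.  52.]
```

View pics/w1.png

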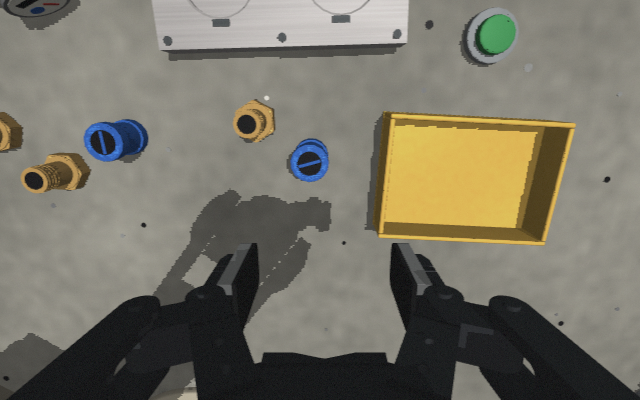

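```bash
python3 -m inch '60 10 -15 50 0; 60 10 -15 100 0; 60 10 -15 150 0; 60 10 -15 190 0; 60 10 -15 219 0; 60 10 -15 219 0; 34 10 -15 219 0; 30 10 -15 219 0; 30 10 -15 219 0; 30 10 -15 219 0' 40; python3 -c "
from h import *
tell()"
```

```text
time_s: 2.8
position: [0.4434, -0.1698, 0.0135]
tool_rot: [[1.0, 0.0, 0.002], [0.0, -1.0, -0.002], [0.002, 0.002, -1.0]]
ft_force: [-0.5, -1.1, 6.9]
grip_width: 0.0369
t 2.8 p [ 443.4 -169.8   13.5] yaw 0.0 tilt 0.17 F [-0.5 -1.1  6.9] w 36.9 q [-35.  31. 103.  -0.  46.  55.]
```

```bash
python3 -m inch '30 0 0 -50 0; 30 0 0 -105 0; 30 -2 -50 -110 0; 30 -5 -105 -110 0; 30 -10 -160 -110 0; 30 -14 -215 -110 0; 30 -18 -270 -110 0; 30 -22 -325 -110 0; 30 -28 -380 -110 0; 30 -32 -435 -110 0'; python3 -m inch '30 -4 -50 0 0; 30 -4 -90 0 0; 30 -4 -95 0 0; 30 -4 -95 0 0'; python3 -c "
from h import *
tell();d=cam('wrist'); show(d,'w2')"
```

```text
time_s: 4.05
position: [0.4103, 0.2677, 0.1229]
tool_rot: [[1.0, 0.0, 0.001], [0.0, -1.0, 0.0], [0.001, -0.0, -1.0]]
ft_force: [0.7, -0.7, -0.5]
grip_width: 0.0366
time_s: 4.55
position: [0.4066, 0.3605, 0.1224]
tool_rot: [[1.0, 0.0, -0.0], [0.0, -1.0, -0.0], [-0.0, 0.0, -1.0]]
ft_force: [-1.3, -0.1, -1.0]
grip_width: 0.0366
t 4.55 p [406.6 360.5 122.4] yaw 0.02 tilt 0.02 F [-1.3 -0.1 -1. ] w 36.6 q [ 29.  27.  85.  -0.  68. 119.]
```

View pics/w2.png

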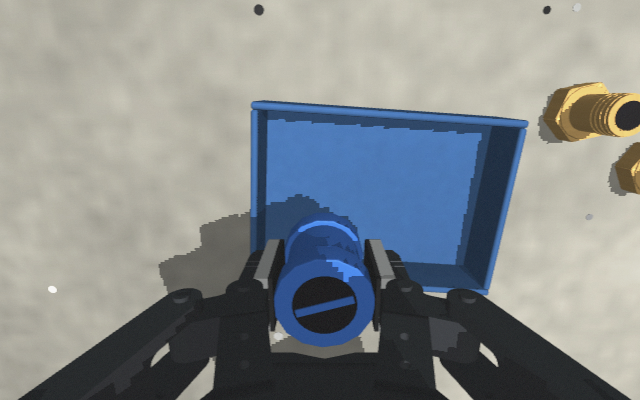

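```bash
python3 -m inch '30 0 15 40 0; 30 0 15 80 0; 30 0 15 102 0; 30 0 15 102 0; 50 0 15 102 0; 50 0 15 102 0; 50 0 15 60 0; 50 0 15 5 0; 50 20 60 0 0; 50 20 110 0 0'; python3 -c "
from h import *
tell();d=cam('wrist'); show(d,'w3')
P=cloud(d)
for k in ['yel']:
  for M,s,c in comps(d,masks(d)[k],P):
    q=P[M]; zt=np.percentile(q[:,2],97); top=q[q[:,2]>zt-.006]
    print(k,np.round(c),s[4],np.round((top.min(0)+top.max(0))*500),np.round(top.mean(0)*1000))
"
```

```text
time_s: 5.85
position: [0.4281, 0.25, 0.1239]
tool_rot: [[1.0, 0.001, 0.004], [0.001, -1.0, 0.001], [0.004, -0.001, -1.0]]
ft_force: [0.5, -0.5, -0.2]
grip_width: 0.0497
t 5.85 p [428.1 250.  123.9] yaw 0.06 tilt 0.24 F [ 0.5 -0.5 -0.2] w 49.7 q [ 17.  23.  93.  -0.  64. 107.]
yel [426. 149.] 30 [468. 184.  52.] [469. 184.  52.]
```

View pics/w3.png

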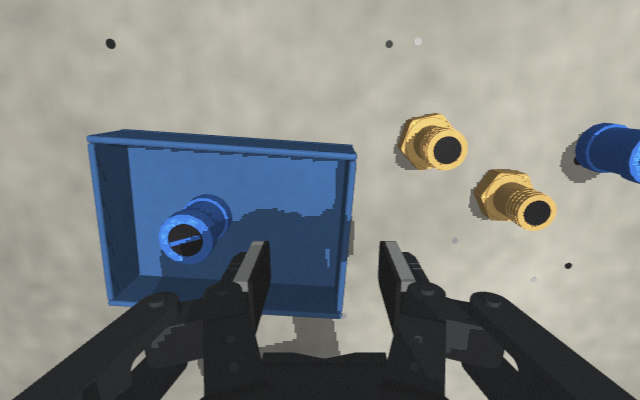

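```bash
python3 -m inch '60 8 55 0 0; 60 16 110 0 0; 60 28 165 0 0; 60 37 220 0 0; 60 37 220 0 0; 60 37 220 50 0; 60 37 220 90 0; 60 37 220 112 0; 60 37 220 112 0; 40 37 220 112 0'; python3 -m inch '30 0 0 0 0; 30 0 0 0 0;30 0 0 0 0;30 0 0 0 0';python3 -c "
from h import *
tell()"
```

```text
time_s: 7.15
position: [0.4643, 0.0312, 0.0114]
tool_rot: [[1.0, 0.001, 0.002], [0.001, -1.0, -0.0], [0.002, 0.0, -1.0]]
ft_force: [-0.2, 0.3, 0.1]
grip_width: 0.0433
time_s: 7.65
position: [0.4645, 0.031, 0.0116]
tool_rot: [[1.0, -0.0, 0.003], [-0.0, -1.0, -0.0], [0.003, 0.0, -1.0]]
ft_force: [0.1, 3.0, 7.7]
grip_width: 0.0367
t 7.65 p [464.5  31.   11.6] yaw -0.01 tilt 0.15 F [0.1 3.  7.7] w 36.7 q [-11.  31. 104.   0.  45.  79.]
```

```bash
python3 -m inch '30 0 0 -50 0; 30 0 0 -105 0; 30 -10 -50 -110 0; 30 -25 -105 -110 0; 30 -40 -160 -110 0; 30 -57 -210 -110 0; 30 -57 -251 -110 0; 30 -57 -251 -110 0; 30 -57 -251 -60 0; 30 -57 -251 -30 0'; python3 -m inch '30 0 0 24 0; 30 0 0 24 0; 46 0 0 24 0; 46 0 0 24 0; 46 0 0 -30 0; 46 0 0 -80 0; 46 0 0 -85 0'; python3 -c "
from h import *
tell();d=cam('wrist'); show(d,'w4')
d=cam('side');P=cloud(d)
for k in ['yel','blue']:
  for M,s,c in comps(d,masks(d)[k],P):
    q=P[M]; zt=np.percentile(q[:,2],97); top=q[q[:,2]>zt-.006]
    print(k,np.round(c),s[4],np.round((top.min(0)+top.max(0))*500),np.round(top.mean(0)*1000))
"
```

```text
time_s: 8.9
position: [0.4064, 0.2808, 0.0392]
tool_rot: [[1.0, -0.001, -0.001], [-0.001, -1.0, -0.001], [-0.001, 0.001, -1.0]]
ft_force: [1.7, 0.8, 0.3]
grip_width: 0.0371
time_s: 9.78
position: [0.4081, 0.2823, 0.129]
tool_rot: [[1.0, 0.0, 0.007], [0.0, -1.0, 0.003], [0.007, -0.003, -1.0]]
ft_force: [-0.2, -0.0, -0.1]
grip_width: 0.0459
t 9.78 p [408.1 282.3 129. ] yaw 0.0 tilt 0.43 F [-0.2 -0.  -0.1] w 45.9 q [ 21.  22.  92.  -0.  65. 111.]
yel [386. 152.] 1080 [ 424. -331.   44.] [ 423. -318.   43.]
yel [258. 184.] 237 [ 775. -110.   53.] [ 775. -107.   53.]
yel [369. 188.] 208 [ 483. -104.   50.] [ 483. -103.   50.]
yel [399. 237.] 295 [426. 108.  51.] [427. 110.  50.]
yel [382. 255.] 335 [470. 173.  50.] [470. 175.  51.]
blue [272. 110.] 447 [ 801. -592.   87.] [ 802. -589.   86.]
blue [425. 312.] 3967 [407. 314.  54.] [408. 318.  54.]
```

View pics/w4.png

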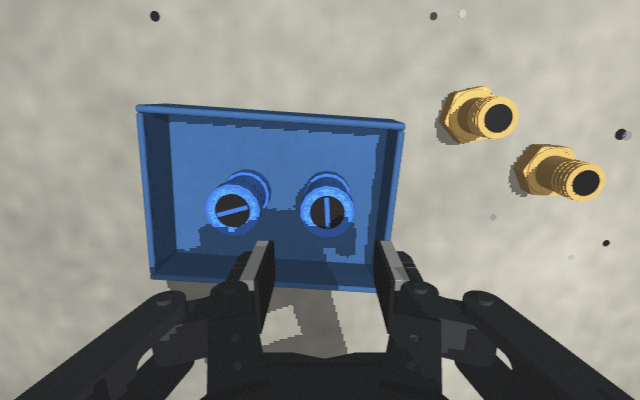

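```bash
python3 -m inch '50 25 45 0 0; 50 50 90 0 0; 50 61 110 0 0; 50 61 110 0 0; 50 61 110 50 0; 50 61 110 90 0; 50 61 110 105 0; 50 61 110 105 0; 30 61 110 105 0; 20 61 110 105 0'; python3 -m inch '20 0 0 0 0; 20 0 0 0 0;20 0 0 0 0';python3 -c "
from h import *
tell()"
```

```text
time_s: 11.12
position: [0.4681, 0.1721, 0.0211]
tool_rot: [[1.0, 0.0, 0.002], [0.0, -1.0, 0.0], [0.002, -0.0, -1.0]]
ft_force: [0.2, 1.8, 1.3]
grip_width: 0.025
time_s: 11.5
position: [0.4681, 0.1721, 0.0211]
tool_rot: [[1.0, -0.0, 0.001], [-0.0, -1.0, 0.001], [0.001, -0.001, -1.0]]
ft_force: [-0.8, 3.3, 7.1]
grip_width: 0.0251
t 11.5 p [468.1 172.1  21.1] yaw -0.01 tilt 0.09 F [-0.8  3.3  7.1] w 25.1 q [ 7. 32. 99.  0. 49. 97.]
```

```bash
python3 -m inch '20 0 0 -50 0; 20 0 10 -105 0; 20 0 60 -110 0; 20 -2 115 -110 0; 20 -5 170 -110 0; 20 -8 225 -110 0; 20 -11 280 -110 0; 20 -14 335 -110 0; 20 -18 390 -110 0; 20 -22 445 -110 0'; python3 -m inch '20 -3 50 0 0; 20 -6 95 0 0; 20 -6 105 0 0; 20 -6 105 0 0; 20 -6 105 50 0; 20 -6 105 90 0; 20 -6 105 104 0; 20 -6 105 104 0; 40 -6 105 104 0; 40 -6 105 104 0';  python3 -m inch '40 0 0 -50 0; 40 0 0 -104 0; 40 0 -20 -106 0;  40 0 -20 -106 0'; python3 -c "
from h import *
tell();d=cam('wrist'); show(d,'w5')
d=cam('side');P=cloud(d)
for k in ['yel','blue']:
  for M,s,c in comps(d,masks(d)[k],P):
    q=P[M]; zt=np.percentile(q[:,2],97); top=q[q[:,2]>zt-.006]
    print(k,np.round(c),s[4],np.round((top.min(0)+top.max(0))*500),np.round(top.mean(0)*1000))
"
```

```text
time_s: 12.75
position: [0.4452, -0.275, 0.1304]
tool_rot: [[1.0, -0.0, -0.0], [-0.0, -1.0, -0.0], [-0.0, 0.0, -1.0]]
ft_force: [0.3, 0.8, -0.9]
grip_width: 0.0251
time_s: 14.0
position: [0.4401, -0.3783, 0.0272]
tool_rot: [[1.0, 0.0, 0.001], [0.0, -1.0, -0.001], [0.001, 0.001, -1.0]]
ft_force: [-0.4, 0.1, 0.3]
grip_width: 0.0402
time_s: 14.5
position: [0.4396, -0.3568, 0.1323]
tool_rot: [[1.0, 0.001, -0.0], [0.001, -1.0, 0.001], [-0.0, -0.001, -1.0]]
ft_force: [0.2, -0.1, 0.4]
grip_width: 0.0399
t 14.5 p [ 439.6 -356.8  132.3] yaw 0.06 tilt 0.03 F [ 0.2 -0.1  0.4] w 39.9 q [-51.  29.  81.   0.  71.  39.]
yel [386. 152.] 1184 [ 425. -328.   52.] [ 433. -332.   47.]
yel [258. 184.] 238 [ 775. -109.   52.] [ 775. -107.   53.]
yel [369. 188.] 207 [ 483. -103.   50.] [ 483. -102.   50.]
yel [399. 237.] 295 [426. 108.  50.] [427. 111.  50.]
blue [272. 110.] 449 [ 802. -594.   87.] [ 800. -590.   86.]
blue [426. 312.] 3985 [407. 314.  53.] [408. 319.  54.]
```

View pics/w5.png

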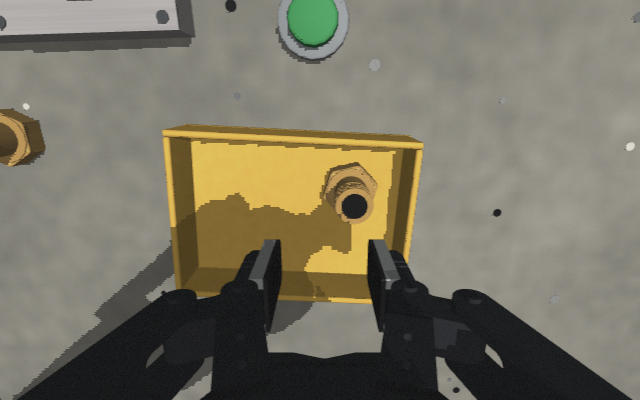

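```bash
python3 -m inch '50 8 -50 0 0; 50 16 -105 0 0; 50 28 -160 0 0; 50 40 -215 0 0; 50 42 -250 0 0; 50 42 -250 0 0; 50 42 -250 50 0; 50 42 -250 90 0; 50 42 -250 110 0; 50 42 -250 110 0'; python3 -m inch '20 0 0 0 0; 20 0 0 0 0;20 0 0 0 0;20 0 0 0 0;20 0 0 -50 0; 20 0 0 -104 0; 20 -10 50 -110 0; 20 -30 100 -110 0; 20 -42 150 -110 0; 20 -42 180 -110 0' ;python3 -c "
from h import *
tell();d=cam('wrist'); show(d,'w6')"
```

```text
time_s: 15.85
position: [0.481, -0.109, 0.0207]
tool_rot: [[1.0, -0.001, -0.004], [-0.001, -1.0, 0.002], [-0.004, -0.002, -1.0]]
ft_force: [1.5, 0.0, 0.3]
grip_width: 0.0497
time_s: 17.1
position: [0.4388, -0.29, 0.1323]
tool_rot: [[1.0, -0.002, -0.0], [-0.002, -1.0, 0.0], [-0.0, -0.0, -1.0]]
ft_force: [0.7, -0.1, -0.8]
grip_width: 0.025
t 17.1 p [ 438.8 -290.   132.3] yaw -0.11 tilt 0.02 F [ 0.7 -0.1 -0.8] w 25.0 q [-46.  25.  87.   0.  68.  44.]
```

View pics/w6.png

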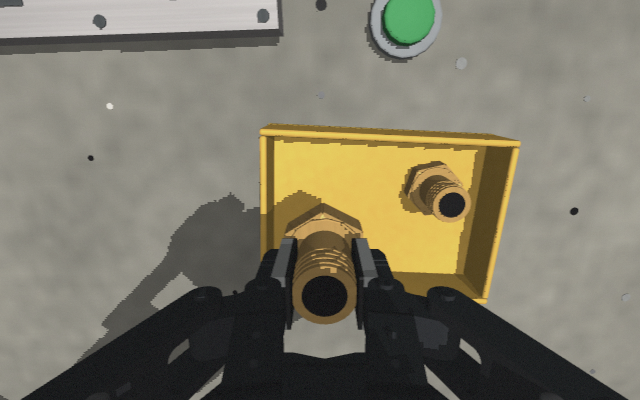

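```bash
python3 -m inch '20 0 0 50 0; 20 0 0 90 0; 20 0 0 105 0; 20 0 0 105 0; 40 0 0 105 0; 40 0 0 105 0; 40 0 0 50 0; 40 0 0 0 0; 40 0 -50 0 0; 40 0 -105 0 0';  python3 -m inch '50 0 -50 0 0; 50 0 -100 0 0; 50 0 -150 0 0;  50 -10 -200 0 0; 50 -12 -250 0 0; 50 -12 -250 0 0'; python3 -c "
from h import *
tell();d=cam('wrist'); show(d,'w7')
P=cloud(d)
for k in ['yel','blue']:
  for M,s,c in comps(d,masks(d)[k],P):
    q=P[M]; zt=np.percentile(q[:,2],97); top=q[q[:,2]>zt-.006]
    print(k,np.round(c),s[4],np.round((top.min(0)+top.max(0))*500),np.round(top.mean(0)*1000))
d=cam('side');P=cloud(d);show(d,'s7')
for k in ['yel','blue']:
  for M,s,c in comps(d,masks(d)[k],P):
    q=P[M]; zt=np.percentile(q[:,2],97); top=q[q[:,2]>zt-.006]
    print(k,np.round(c),s[4],np.round((top.min(0)+top.max(0))*500),np.round(top.mean(0)*1000))
"
```

```text
time_s: 18.4
position: [0.4398, -0.1825, 0.1332]
tool_rot: [[1.0, -0.002, 0.002], [-0.002, -1.0, -0.001], [0.002, 0.001, -1.0]]
ft_force: [0.5, 0.1, 0.1]
grip_width: 0.0403
time_s: 19.15
position: [0.4272, 0.0693, 0.1328]
tool_rot: [[1.0, 0.005, 0.001], [0.005, -1.0, 0.0], [0.001, -0.0, -1.0]]
ft_force: [1.1, -1.0, 0.1]
grip_width: 0.0499
t 19.15 p [427.2  69.3 132.8] yaw 0.26 tilt 0.04 F [ 1.1 -1.   0.1] w 49.9 q [ -7.  17. 101.   0.  62.  83.]
yel [280. 189.] 1037 [428. 105.  51.] [431. 104.  52.]
blue [ 74. 228.] 13942 [405. 280.  54.] [407. 278.  55.]
yel [379. 151.] 904 [451.  53. 209.] [445.  45. 192.]
yel [258. 184.] 242 [ 775. -109.   53.] [ 775. -107.   53.]
yel [399. 238.] 289 [427. 108.  50.] [428. 111.  50.]
blue [272. 110.] 441 [ 801. -592.   87.] [ 799. -589.   86.]
blue [426. 311.] 3979 [407. 313.  54.] [408. 318.  54.]
```

View pics/w7.png

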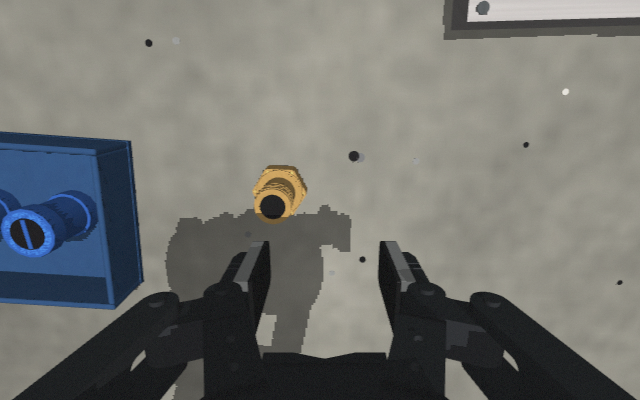

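View pics/s7.png

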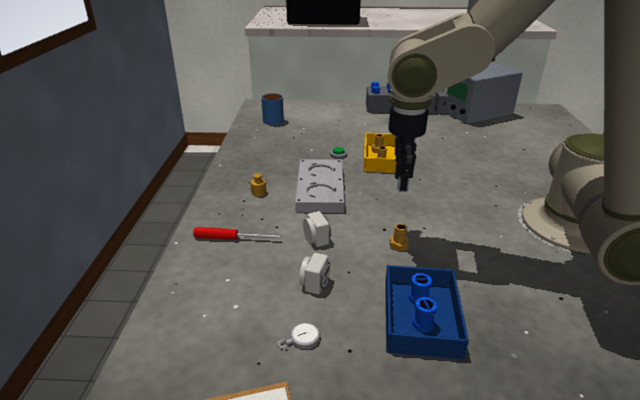

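```bash
python3 -m inch '50 0 -37 0 0; 50 0 -37 20 0; 50 0 -37 60 0; 50 0 -37 95 0; 50 0 -37 111 0; 50 0 -37 111 0; 20 0 -37 111 0; 20 0 -37 111 0; 20 0 -37 111 0; 20 0 -37 111 0'; python3 -m inch '20 0 0 -50 0; 20 0 10 -105 0; 20 0 60 -110 0; 20 -4 115 -110 0; 20 -8 170 -110 0; 20 -12 225 -110 0; 20 -18 280 -110 0; 20 -24 335 -110 0; 20 -30 390 -110 0; 20 -36 438 -110 0' ;python3 -c "
from h import *
tell();d=cam('wrist'); show(d,'w8')"
```

```text
time_s: 20.5
position: [0.4285, 0.1034, 0.0223]
tool_rot: [[1.0, 0.0, 0.002], [0.0, -1.0, -0.001], [0.002, 0.001, -1.0]]
ft_force: [-0.9, -3.8, 7.3]
grip_width: 0.0252
time_s: 21.75
position: [0.3912, -0.3361, 0.1316]
tool_rot: [[1.0, -0.001, 0.0], [-0.001, -1.0, -0.0], [0.0, 0.0, -1.0]]
ft_force: [1.1, 0.3, -0.7]
grip_width: 0.0249
t 21.75 p [ 391.2 -336.1  131.6] yaw -0.04 tilt 0.03 F [ 1.1  0.3 -0.7] w 24.9 q [-54.  24.  89.   0.  67.  36.]
```

View pics/w8.png

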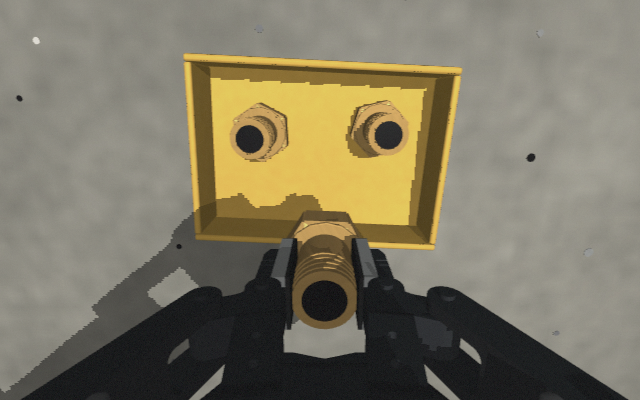

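```bash
python3 -m inch '20 4 0 50 0; 20 4 0 90 0; 20 4 0 105 0; 20 4 0 105 0; 40 4 0 105 0; 40 4 0 105 0; 40 4 0 50 0; 40 4 0 0 0; 40 10 -50 -40 0; 40 20 -100 -80 0';  python3 -m inch '50 10 -55 0 0; 50 20 -110 0 0; 70 30 -165 0 0;  80 40 -220 0 0; 80 50 -275 0 0; 80 60 -330 0 0;80 60 -390 0 0;80 60 -390 0 0'; python3 -c "
from h import *
tell();d=cam('wrist'); show(d,'w9')
d=cam('side');show(d,'s9')
"
```

```text
time_s: 23.05
position: [0.4109, -0.2363, 0.2106]
tool_rot: [[1.0, -0.002, 0.001], [-0.002, -1.0, -0.001], [0.001, 0.001, -1.0]]
ft_force: [1.4, -0.6, 0.1]
grip_width: 0.0397
time_s: 24.05
position: [0.4705, 0.1559, 0.2091]
tool_rot: [[1.0, 0.005, 0.001], [0.005, -1.0, 0.0], [0.001, -0.0, -1.0]]
ft_force: [-1.0, -0.9, 0.3]
grip_width: 0.0799
t 24.05 p [470.5 155.9 209.1] yaw 0.31 tilt 0.04 F [-1.  -0.9  0.3] w 79.9 q [ 5. 17. 85.  0. 78. 94.]
```

View pics/w9.png

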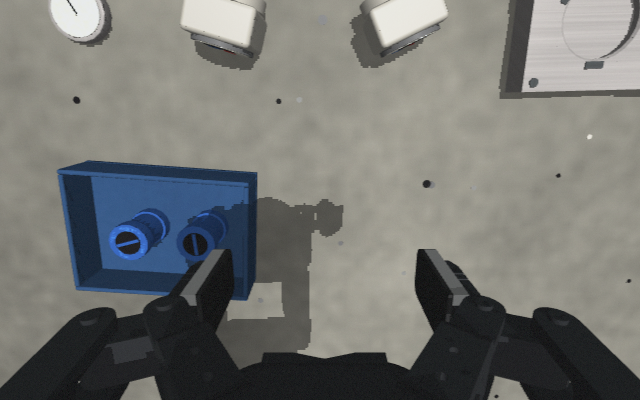

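View pics/s9.png

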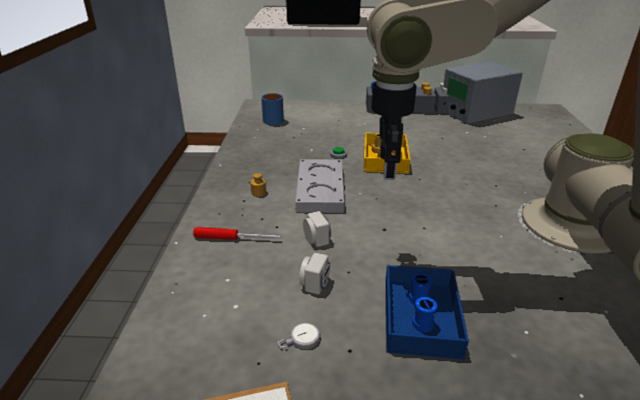

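```bash
python3 -m inch '80 45 0 -20 0; 80 65 0 -40 0; 80 65 0 -40 0; 80 65 0 -40 0'; cat >> h.py <<'E'
def regs(d,zlo=.05,zhi=.066,top=.058,box=(0.3,0.9,-0.05,0.4),wh=True):
    """white tops: pixels of white blobs, ray-cast on plane z=top, minAreaRect"""
    P=cloud(d); h=cv2.cvtColor(d["color"],cv2.COLOR_BGR2HSV)
    m=(h[...,1]<50)&(h[...,2]>120)&(P[...,2]>zlo)&(P[...,2]<zhi)&(P[...,0]>box[0])&(P[...,0]<box[1])&(P[...,1]>box[2])&(P[...,1]<box[3])
    n,l,s,c=cv2.connectedComponentsWithStats(m.astype(np.uint8))
    for i in range(1,n):
        if s[i,4]<60: continue
        v,u=np.nonzero(l==i); X=np.array([ray(d,a,b,top)[:2] for a,b in zip(u,v)])*1000
        (cx,cy),(w,hh),a=cv2.minAreaRect(X.astype(np.float32)); print("reg",np.round(c[i]),s[i,4],"c",round(cx,1),round(cy,1),"wh",round(w,1),round(hh,1),"ang(w from +x)",round(a,1), "zmed",round(np.median(P[l==i][:,2])*1000,1))
E
python3 -c "
from h import *
tell();d=cam('wrist'); show(d,'w10');regs(d)
d=cam('side');regs(d);d=cam('scene');regs(d)
"
```

```text
time_s: 24.65
position: [0.5353, 0.1517, 0.2481]
tool_rot: [[1.0, -0.001, -0.002], [-0.001, -1.0, -0.0], [-0.002, 0.0, -1.0]]
ft_force: [-0.2, 1.2, 0.5]
grip_width: 0.0801
t 24.65 p [535.3 151.7 248.1] yaw -0.08 tilt 0.09 F [-0.2  1.2  0.5] w 80.1 q [ 4. 22. 71. -0. 87. 94.]
reg [387.  93.] 2535 c 609.5 90.9 wh 45.8 56.2 ang(w from +x) 24.9 zmed 58.2
reg [231.  97.] 2502 c 606.0 240.4 wh 57.4 45.2 ang(w from +x) 74.3 zmed 58.1
reg [316. 219.] 262 c 612.7 96.6 wh 43.8 59.7 ang(w from +x) 22.4 zmed 57.0
reg [314. 263.] 387 c 609.5 245.4 wh 61.1 42.7 ang(w from +x) 74.4 zmed 57.0
reg [374. 166.] 172 c 610.0 237.8 wh 54.4 48.3 ang(w from +x) 74.7 zmed 57.5
reg [342. 193.] 201 c 613.4 87.0 wh 41.6 63.3 ang(w from +x) 27.7 zmed 57.2
```

View pics/w10.png

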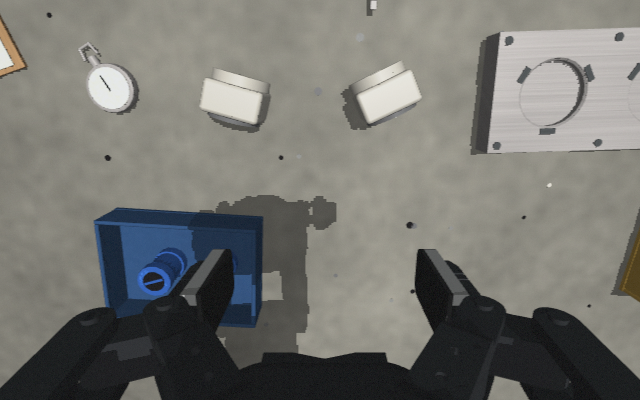

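```bash
python3 -m inch '82 25 20 0 -8; 82 50 40 0 -16; 82 74 61 20 -25; 82 74 61 70 -25; 82 74 61 120 -25; 82 74 61 170 -25; 82 74 61 210 -25; 82 74 61 233 -25; 82 74 61 233 -25; 60 74 61 233 -25' 40;  python3 -m inch '50 0 0 0 0; 50 0 0 0 0; 50 0 0 0 0; 50 0 0 0 0'; python3 -c "
from h import *
tell();d=cam('wrist'); show(d,'w11')"
```

```text
time_s: 26.05
position: [0.6106, 0.0916, 0.0169]
tool_rot: [[0.906, 0.423, 0.002], [0.423, -0.906, -0.0], [0.001, 0.001, -1.0]]
ft_force: [-0.2, -0.1, 0.0]
grip_width: 0.0662
time_s: 26.55
position: [0.6109, 0.0916, 0.0173]
tool_rot: [[0.906, 0.423, 0.003], [0.423, -0.906, 0.0], [0.002, 0.001, -1.0]]
ft_force: [-1.2, 0.3, 7.1]
grip_width: 0.0573
t 26.55 p [610.9  91.6  17.3] yaw 24.99 tilt 0.15 F [-1.2  0.3  7.1] w 57.3 q [-2. 41. 79.  0. 60. 63.]
```

View pics/w11.png

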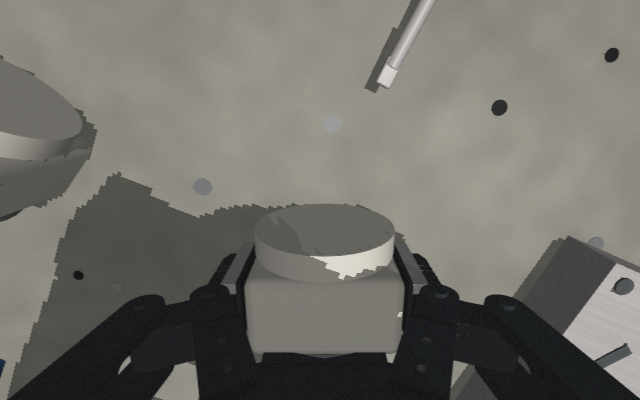

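```bash
python3 -m inch '50 0 0 -40 0; 50 -20 0 -60 0; 50 -70 3 -60 8; 50 -120 6 -60 17; 50 -165 10 -60 25; 50 -172 10 -60 25; 50 -172 10 -60 25; 50 -172 10 -30 25; 50 -172 10 -8 25; 50 -172 10 -2 25'; python3 -c "
from h import *
tell();d=cam('side'); show(d,'s12',(200,100,500,300),2);regs(d)"
```

```text
time_s: 27.85
position: [0.4591, 0.0104, 0.0171]
tool_rot: [[1.0, 0.001, -0.001], [0.001, -1.0, 0.0], [-0.001, -0.0, -1.0]]
ft_force: [-14.1, 7.4, 62.9]
grip_width: 0.0577
t 27.85 p [459.1  10.4  17.1] yaw 0.08 tilt 0.07 F [-14.1   7.4  62.9] w 57.7 q [-14.  30. 105.   0.  45.  76.]
reg [314. 263.] 393 c 609.5 245.4 wh 61.1 42.7 ang(w from +x) 74.4 zmed 57.1
```

View pics/s12.png

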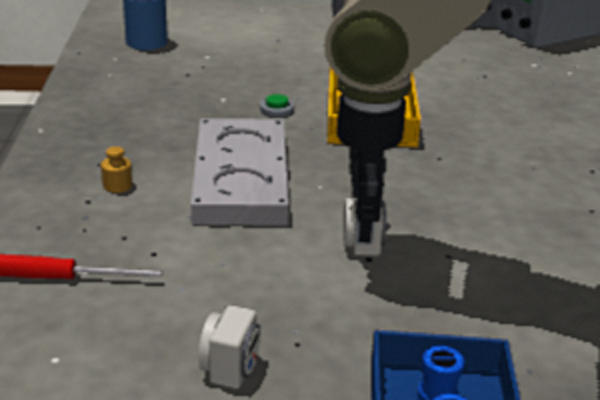

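```bash
python3 -m inch '50 0 0 -2 0; 70 0 0 -2 0; 80 0 0 -2 0; 80 0 0 -2 0; 80 0 0 -50 0; 80 -30 0 -90 0; 60 -80 0 -90 0; 20 -80 0 -90 0; 0 -80 0 -90 0; 0 -80 0 -90 0'; python3 -c "
from h import *
tell();d=cam('wrist'); show(d,'w13');regs(d)"
```

```text
time_s: 29.15
position: [0.3794, 0.0097, 0.1077]
tool_rot: [[1.0, -0.0, 0.0], [-0.0, -1.0, -0.0], [0.0, 0.0, -1.0]]
ft_force: [-0.0, -0.8, -0.1]
grip_width: 0.0069
t 29.15 p [379.4   9.7 107.7] yaw -0.0 tilt 0.02 F [-0.  -0.8 -0.1] w 6.9 q [-17.  14. 111.   0.  55.  73.]
reg [324.  82.] 7394 c 460.4 9.8 wh 40.9 57.0 ang(w from +x) 0.0 zmed 58.2
reg [328. 124.] 113 c 437.0 7.2 wh 3.6 11.5 ang(w from +x) 5.1 zmed 56.2
```

View pics/w13.png

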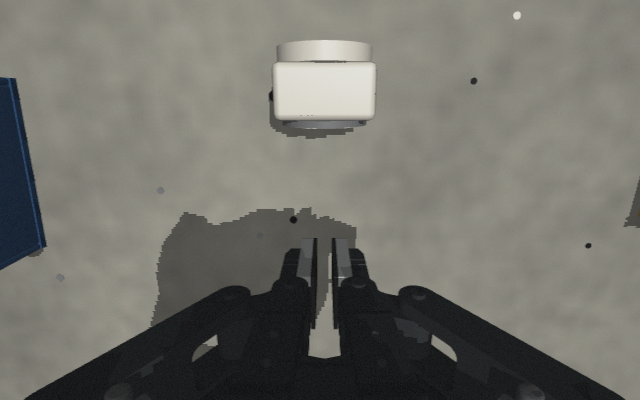

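```bash
python3 -m inch '0 10 0 30 0; 0 30 0 62 0; 0 40 0 62 0; 0 46 0 62 0; 0 52 0 62 0; 0 57 0 62 0; 0 62 0 62 0; 0 67 0 62 0; 0 67 0 62 0'; python3 -c "
from h import *
tell();d=cam('side'); show(d,'s14',(250,100,500,300),2)"
```

```text
time_s: 30.32
position: [0.4459, 0.0098, 0.0458]
tool_rot: [[1.0, -0.0, 0.0], [-0.0, -1.0, -0.0], [0.0, 0.0, -1.0]]
ft_force: [-0.5, -0.2, -0.5]
grip_width: 0.0001
t 30.32 p [445.9   9.8  45.8] yaw -0.0 tilt 0.03 F [-0.5 -0.2 -0.5] w 0.1 q [-14.  26. 105.   0.  48.  76.]
```

View pics/s14.png

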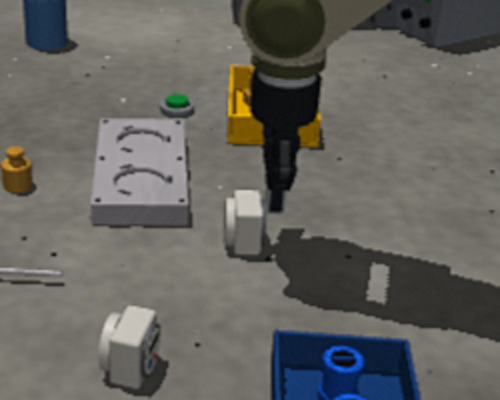

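```bash
python3 -m inch '0 -15 0 0 0; 20 -30 0 -40 0; 60 -50 0 -62 0; 80 -50 0 -62 0; 80 -50 0 -62 0'; python3 -c "
from h import *
tell();d=cam('wrist'); show(d,'w15');regs(d)"
```

```text
time_s: 31.0
position: [0.3959, 0.0098, 0.1073]
tool_rot: [[1.0, -0.0, 0.0], [-0.0, -1.0, 0.0], [0.0, -0.0, -1.0]]
ft_force: [-0.7, -0.4, -0.2]
grip_width: 0.0722
t 31.0 p [395.9   9.8 107.3] yaw -0.02 tilt 0.0 F [-0.7 -0.4 -0.2] w 72.2 q [-16.  16. 108.   0.  56.  74.]
reg [324.  69.] 7662 c 483.5 9.8 wh 57.0 40.9 ang(w from +x) 90.0 zmed 58.2
reg [328. 113.] 135 c 460.1 7.9 wh 15.7 3.8 ang(w from +x) 90.0 zmed 56.0
```

View pics/w15.png

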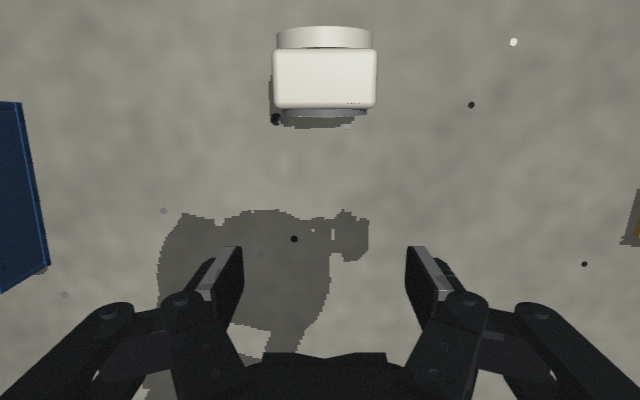

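```bash
python3 -m inch '82 45 0 0 0; 82 87 0 0 0; 82 87 0 20 0; 82 87 0 60 0; 82 87 0 85 0; 82 87 0 85 0; 60 87 0 85 0; 50 87 0 85 0; 50 87 0 85 0; 50 87 0 85 0' 20; python3 -m inch '50 0 0 -20 0; 50 0 10 -20 0; 50 0 60 -20 0; 50 0 110 -20 0; 50 0 150 -20 0; 50 0 150 -20 0';python3 -c "
from h import *
tell();d=cam('side'); show(d,'s16',(250,100,500,300),2)
d=cam('wrist'); show(d,'w16')"
```

```text
time_s: 32.3
position: [0.483, 0.0098, 0.0236]
tool_rot: [[1.0, -0.0, 0.002], [-0.0, -1.0, -0.0], [0.002, 0.0, -1.0]]
ft_force: [-1.3, -0.3, 7.1]
grip_width: 0.0578
time_s: 33.05
position: [0.4822, -0.143, 0.042]
tool_rot: [[1.0, -0.004, -0.0], [-0.004, -1.0, -0.0], [-0.0, 0.0, -1.0]]
ft_force: [0.0, -0.1, -1.8]
grip_width: 0.0578
t 33.05 p [ 482.2 -143.    42. ] yaw -0.23 tilt 0.01 F [ 0.  -0.1 -1.8] w 57.8 q [-30.  30.  97.  -0.  53.  60.]
```

View pics/s16.png

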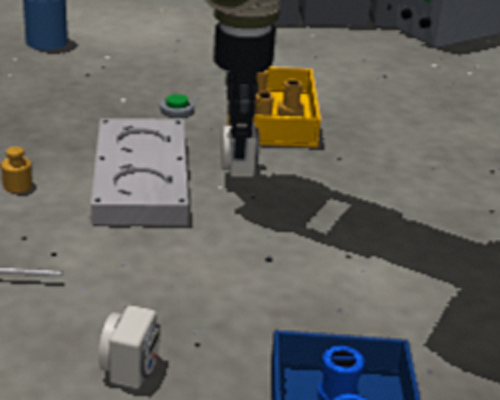

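View pics/w16.png

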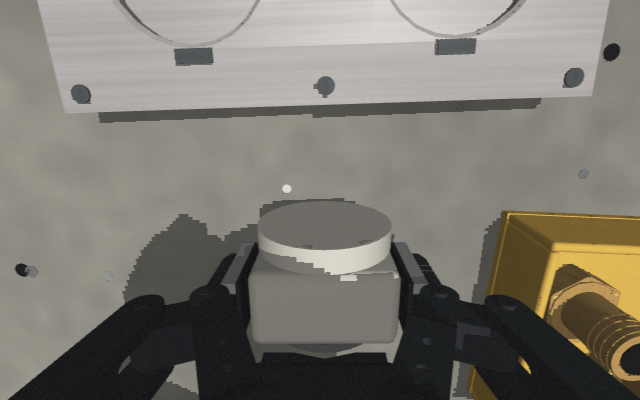

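```bash
python3 -m inch '50 25 0 0 0; 50 40 0 0 0; 50 47 0 0 0; 50 53 0 0 0; 50 59 0 0 0; 50 65 0 0 0; 50 70 0 0 0';python3 -c "
from h import *
tell();d=cam('side'); show(d,'s17',(250,100,450,250),3)
d=cam('wrist'); show(d,'w17')"
```

```text
time_s: 34.02
position: [0.5506, -0.1391, 0.0426]
tool_rot: [[1.0, 0.001, -0.005], [0.001, -1.0, 0.001], [-0.005, -0.001, -1.0]]
ft_force: [-7.1, 1.3, 3.7]
grip_width: 0.0577
t 34.02 p [ 550.6 -139.1   42.6] yaw 0.06 tilt 0.29 F [-7.1  1.3  3.7] w 57.7 q [-26.  35.  86.  -0.  59.  64.]
```

View pics/s17.png

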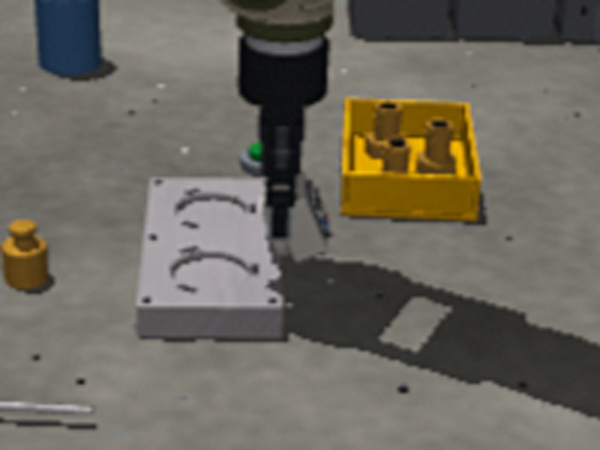

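View pics/w17.png

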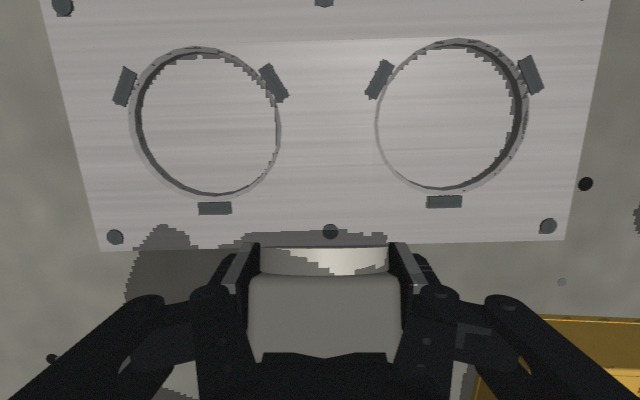

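```bash
python3 -m inch '50 6 0 0 0; 50 12 0 0 0; 50 18 0 0 0; 50 24 0 0 0; 50 30 0 0 0; 50 35 0 0 0; 50 35 0 0 0';python3 -c "
from h import *
tell();d=cam('side'); show(d,'s18',(250,100,450,250),3)
d=cam('wrist'); show(d,'w18')"
```

```text
time_s: 35.0
position: [0.588, -0.14, 0.0429]
tool_rot: [[1.0, 0.0, 0.001], [0.0, -1.0, -0.0], [0.001, 0.0, -1.0]]
ft_force: [-0.8, 1.3, 1.5]
grip_width: 0.0576
t 35.0 p [ 588.  -140.    42.9] yaw 0.0 tilt 0.06 F [-0.8  1.3  1.5] w 57.6 q [-25.  38.  80.   0.  62.  65.]
```

View pics/s18.png

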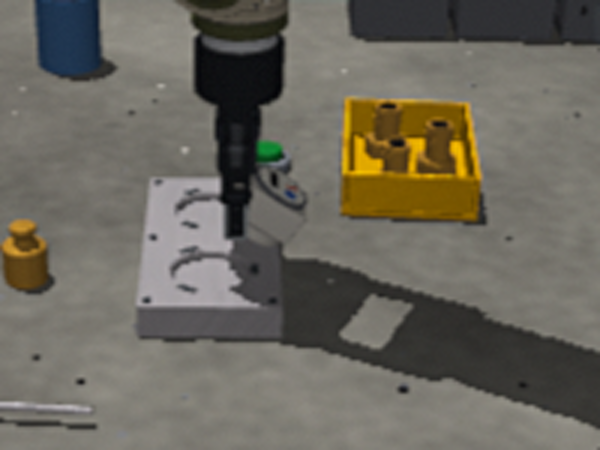

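View pics/w18.png

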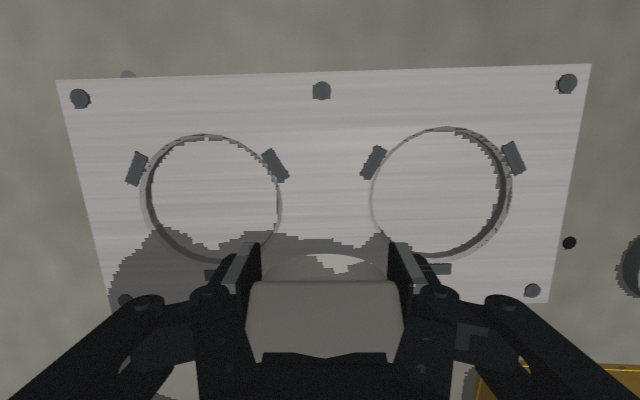

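```bash
python3 -m inch '50 3 0 3 0; 50 6 0 6 0; 50 8 0 9 0; 50 8 0 11 0; 50 8 0 11 0';python3 -c "
from h import *
tell();d=cam('side'); show(d,'s19',(250,100,450,250),3)
d=cam('wrist'); show(d,'w19')"
```

```text
time_s: 35.72
position: [0.5967, -0.1407, 0.0325]
tool_rot: [[1.0, -0.0, 0.003], [-0.0, -1.0, -0.001], [0.003, 0.001, -1.0]]
ft_force: [1.1, -0.3, 4.8]
grip_width: 0.058
t 35.73 p [ 596.7 -140.7   32.5] yaw -0.01 tilt 0.21 F [ 1.1 -0.3  4.8] w 58.0 q [-24.  39.  79.   0.  62.  66.]
```

View pics/s19.png

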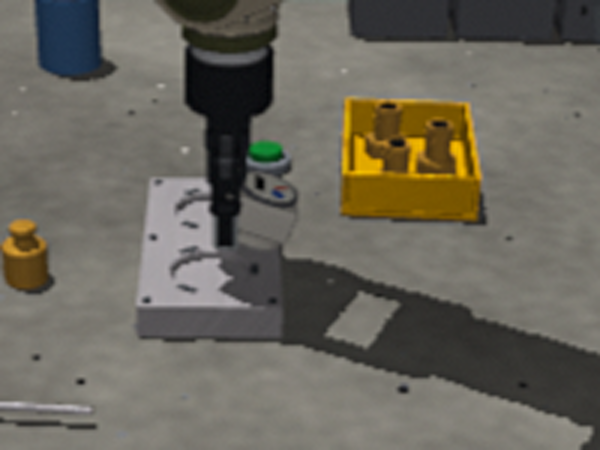

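View pics/w19.png

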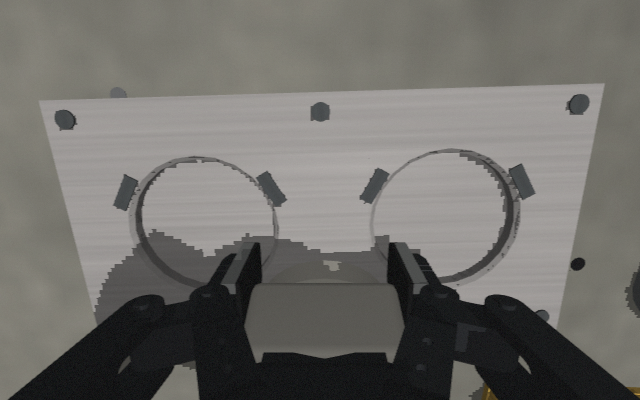

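```bash
python3 -m inch '50 2 0 2 0; 50 4 0 4 0; 50 6 0 6 0; 50 6 0 6 0';python3 -c "
from h import *
tell();d=cam('side'); show(d,'s20',(250,100,450,250),3)"
```

```text
time_s: 36.33
position: [0.6016, -0.1402, 0.0255]
tool_rot: [[1.0, -0.0, 0.0], [-0.0, -1.0, -0.0], [0.0, 0.0, -1.0]]
ft_force: [0.4, -1.4, 2.1]
grip_width: 0.0577
t 36.33 p [ 601.6 -140.2   25.5] yaw -0.0 tilt 0.0 F [ 0.4 -1.4  2.1] w 57.7 q [-24.  40.  78.  -0.  62.  66.]
```

View pics/s20.png

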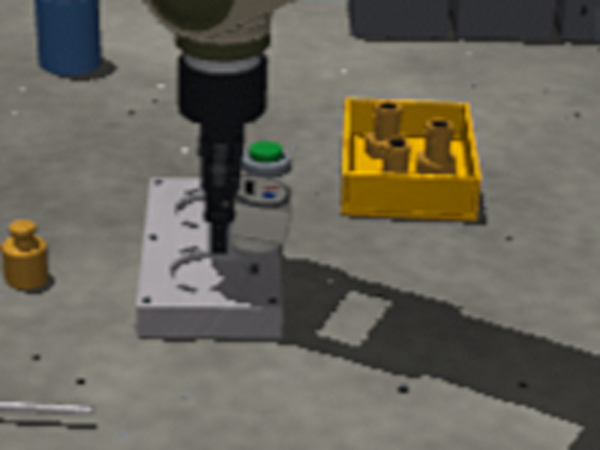

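```bash
python3 -m inch '65 0 0 0 0; 80 0 0 0 0; 80 0 0 -40 0; 80 -30 0 -80 0; 80 -80 0 -120 0; 80 -80 0 -120 0';python3 -c "
from h import *
tell();d=cam('side'); show(d,'s21',(250,100,450,250),3)
d=cam('wrist'); show(d,'w21')"
```

```text
time_s: 37.12
position: [0.5203, -0.1403, 0.1486]
tool_rot: [[1.0, -0.001, 0.004], [-0.001, -1.0, -0.002], [0.004, 0.002, -1.0]]
ft_force: [0.5, -0.2, 0.3]
grip_width: 0.0799
t 37.12 p [ 520.3 -140.3  148.6] yaw -0.05 tilt 0.23 F [ 0.5 -0.2  0.3] w 79.9 q [-28.  25.  84.  -0.  71.  62.]
```

View pics/s21.png

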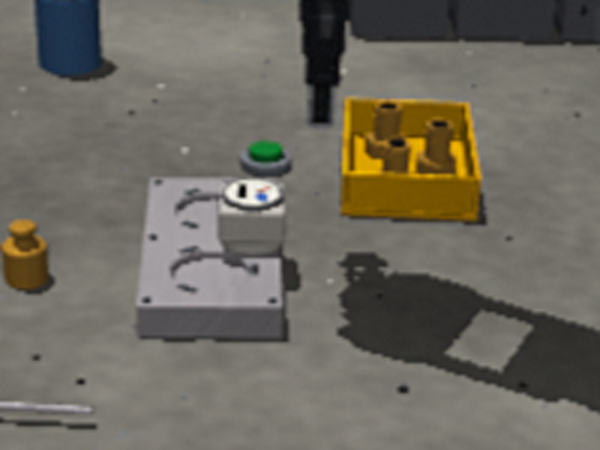

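View pics/w21.png

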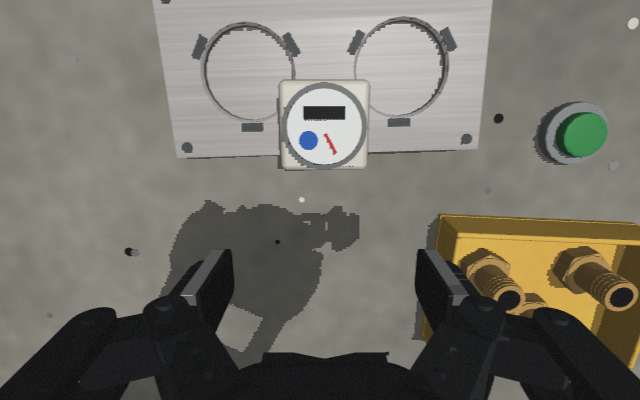

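```bash
cat >> h.py <<'E'
def fixt(d):
    P=cloud(d); z=P[...,2]; m=(z>.022)&(z<.038)&(P[...,0]>.52)&(P[...,0]<.70)&(P[...,1]>-.29)&(P[...,1]<0.01)
    m=cv2.morphologyEx(m.astype(np.uint8),cv2.MORPH_OPEN,np.ones((3,3)))
    n,l,s,c=cv2.connectedComponentsWithStats(m); i=1+np.argmax(s[1:,4])
    v,u=np.nonzero(l==i); X=np.array([ray(d,a,b,.03)[:2] for a,b in zip(u,v)])*1000
    r=cv2.minAreaRect(X.astype(np.float32)); print("fixture",np.round(r[0],1),np.round(r[1],1),round(r[2],2))
def regup(d,zc,box=(0.3,0.75,-0.4,0.4)):
    "register lying dial up: body top face at zc-4mm, points near"
    P=cloud(d); z=P[...,2]; m=(z>zc-.008)&(z<zc+.006)&(P[...,0]>box[0])&(P[...,0]<box[1])&(P[...,1]>box[2])&(P[...,1]<box[3])
    m=cv2.morphologyEx(m.astype(np.uint8),cv2.MORPH_OPEN,np.ones((3,3)))
    n,l,s,c=cv2.connectedComponentsWithStats(m)
    for i in range(1,n):
        if s[i,4]<80: continue
        v,u=np.nonzero(l==i); X=np.array([ray(d,a,b,zc-.004)[:2] for a,b in zip(u,v)])*1000
        r=cv2.minAreaRect(X.astype(np.float32)); print("regup",np.round(c[i]),s[i,4],np.round(r[0],1),np.round(r[1],1),round(r[2],1),"zmed",round(np.median(z[l==i])*1000,1))
E
python3 -m inch '80 40 0 -40 0; 80 60 0 -80 0; 80 60 0 -80 0;80 60 0 -80 0'; python3 -c "
from h import *
tell()
d=cam('wrist'); show(d,'w22');fixt(d);regup(d,.076,(.5,.75,-.3,0))
for n in ['side','scene']:
  d=cam(n);fixt(d);regup(d,.076,(.5,.75,-.3,0))"
```

```text
time_s: 37.72
position: [0.5814, -0.1398, 0.2237]
tool_rot: [[1.0, 0.0, -0.003], [0.0, -1.0, 0.001], [-0.003, -0.001, -1.0]]
ft_force: [0.5, 0.3, -0.8]
grip_width: 0.0797
t 37.73 p [ 581.4 -139.8  223.7] yaw 0.02 tilt 0.19 F [ 0.5  0.3 -0.8] w 79.7 q [-25.  27.  67.   0.  86.  65.]
fixture [ 611.4 -140.3] [120.2 235.4] 1.68
regup [324. 184.] 3796 [ 576.5 -140.1] [57.5 57.3] 0.0 zmed 76.7
fixture [ 613.5 -133.5] [119.7 245.1] 1.91
regup [333. 165.] 246 [ 576.5 -139.3] [55.7 68.8] 2.1 zmed 74.9
fixture [ 613.2 -142.4] [125.1 238.7] 1.46
regup [276. 228.] 346 [ 576.1 -141.7] [58.7 62. ] 89.0 zmed 75.8
```

View pics/w22.png

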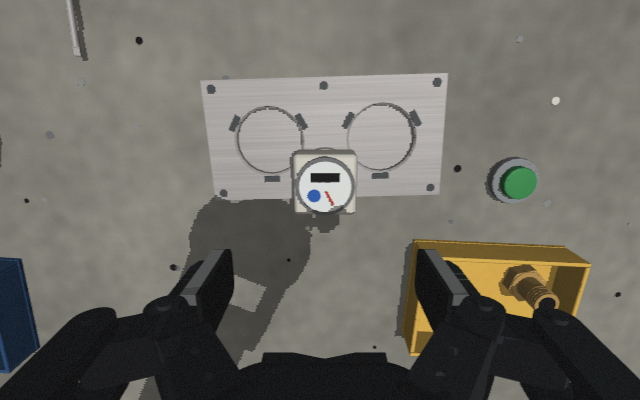

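```bash
python3 -m inch '82 -5 0 40 0; 82 -5 0 90 0; 82 -5 0 140 0; 82 -5 0 175 0; 82 -5 0 190 0; 82 -5 0 190 0; 65 -5 0 190 0; 50 -5 0 190 0; 50 -5 0 190 0; 50 -5 0 190 0' 40; python3 -c "
from h import *
tell()"; python3 -m inch '50 0 0 -10 0; 50 0 0 -25 0; 50 20 -30 -25 0; 50 33 -56 -25 0; 50 33 -56 -25 0; 50 33 -56 -25 0'; python3 -c "
from h import *
tell();d=cam('wrist'); show(d,'w23')"
```

```text
time_s: 39.12
position: [0.5772, -0.1404, 0.0374]
tool_rot: [[1.0, -0.0, 0.003], [-0.0, -1.0, -0.001], [0.003, 0.001, -1.0]]
ft_force: [-1.2, 0.1, 6.9]
grip_width: 0.0574
t 39.12 p [ 577.2 -140.4   37.4] yaw -0.0 tilt 0.17 F [-1.2  0.1  6.9] w 57.4 q [-25.  37.  82.   0.  60.  65.]
time_s: 39.88
position: [0.6094, -0.0846, 0.0613]
tool_rot: [[1.0, -0.0, 0.0], [-0.0, -1.0, -0.0], [0.0, 0.0, -1.0]]
ft_force: [-0.8, -0.1, -2.0]
grip_width: 0.0577
t 39.88 p [609.4 -84.6  61.3] yaw -0.0 tilt 0.02 F [-0.8 -0.1 -2. ] w 57.7 q [-19.  37.  77.  -0.  66.  71.]
```

View pics/w23.png

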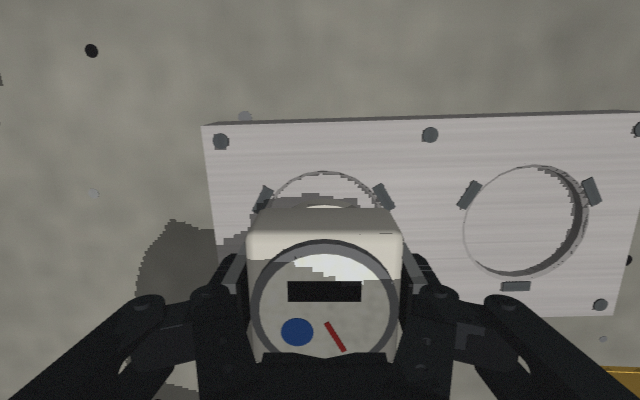

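```bash
python3 -m inch '50 1 0 10 0; 50 1 0 20 0; 50 1 0 26 0; 50 1 0 29 0; 50 1 0 31 0; 50 1 0 31 0'; python3 -c "
from h import *
tell();d=cam('side'); show(d,'s24',(250,100,450,250),3)"
```

```text
time_s: 40.67
position: [0.6105, -0.0841, 0.0298]
tool_rot: [[1.0, -0.0, 0.0], [-0.0, -1.0, -0.0], [0.0, 0.0, -1.0]]
ft_force: [1.1, -0.1, -0.7]
grip_width: 0.0573
t 40.67 p [610.5 -84.1  29.8] yaw -0.0 tilt 0.0 F [ 1.1 -0.1 -0.7] w 57.3 q [-19.  40.  78.   0.  62.  71.]
```

View pics/s24.png

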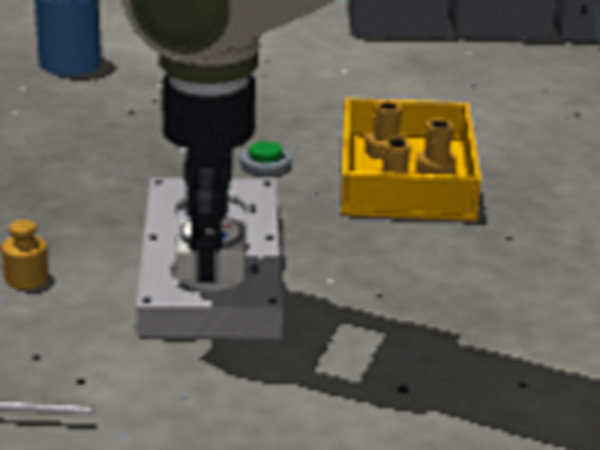

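```bash
python3 -m inch '60 0 0 0 0; 72 0 0 0 0; 80 0 0 0 0; 82 0 0 -30 0; 82 0 0 -80 0; 82 -20 0 -130 0; 82 -40 0 -190 0; 82 -40 0 -190 0;82 -40 0 -190 0'; python3 -c "
from h import *
tell();d=cam('wrist'); show(d,'w25');regup(d,.068,(.5,.75,-.3,0)); fixt(d)
for n in ['side','scene']:
  d=cam(n);regup(d,.068,(.5,.75,-.3,0)); regs(d)"
```

```text
time_s: 41.85
position: [0.5703, -0.0841, 0.2194]
tool_rot: [[1.0, -0.0, -0.0], [-0.0, -1.0, 0.0], [-0.0, -0.0, -1.0]]
ft_force: [-0.9, 0.1, -0.4]
grip_width: 0.0815
t 41.85 p [570.3 -84.1 219.4] yaw -0.01 tilt 0.02 F [-0.9  0.1 -0.4] w 81.5 q [-20.  25.  71.   0.  84.  70.]
regup [324. 135.] 4172 [609.1 -83.9] [56.1 57.3] 0.0 zmed 68.7
fixture [ 611.4 -140.4] [120.2 235.5] 1.68
regup [320. 178.] 268 [610.7 -81.6] [64.2 56.7] 89.7 zmed 67.0
reg [314. 262.] 382 c 609.3 244.5 wh 59.4 42.7 ang(w from +x) 74.4 zmed 57.1
regup [299. 225.] 335 [609.9 -85. ] [60.  59.5] 3.7 zmed 67.9
reg [374. 166.] 170 c 611.6 237.3 wh 54.4 51.5 ang(w from +x) 74.7 zmed 57.4
```

View pics/w25.png

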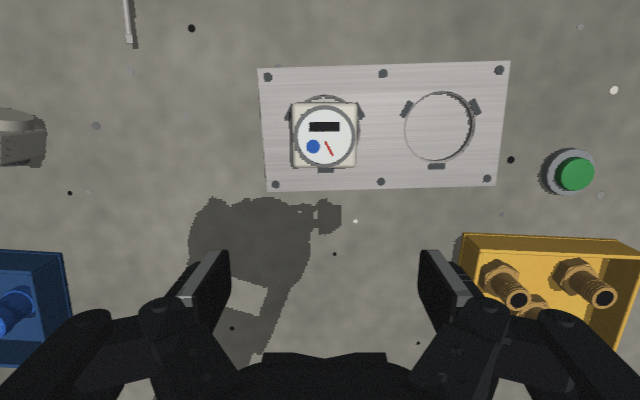

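```bash
python3 -m inch '82 4 -45 0 0; 82 8 -95 0 0; 82 12 -145 0 5; 82 17 -195 0 10; 82 24 -245 0 15.7; 82 31 -295 0 15.7; 82 36 -324 0 15.7; 82 36 -324 0 15.7; 82 36 -324 0 15.7' 20; python3 -c "
from h import *
tell();d=cam('wrist'); show(d,'w26'); regs(d)"
```

```text
time_s: 43.12
position: [0.6065, 0.2392, 0.2189]
tool_rot: [[0.963, -0.271, -0.002], [-0.271, -0.963, -0.001], [-0.001, 0.001, -1.0]]
ft_force: [-0.2, 0.1, -1.1]
grip_width: 0.0821
t 43.12 p [606.5 239.2 218.9] yaw -15.72 tilt 0.1 F [-0.2  0.1 -1.1] w 82.1 q [ 11.  33.  57.  -0.  90. 117.]
reg [322. 176.] 2431 c 608.9 240.6 wh 57.1 41.1 ang(w from +x) 74.3 zmed 58.2
```

View pics/w26.png

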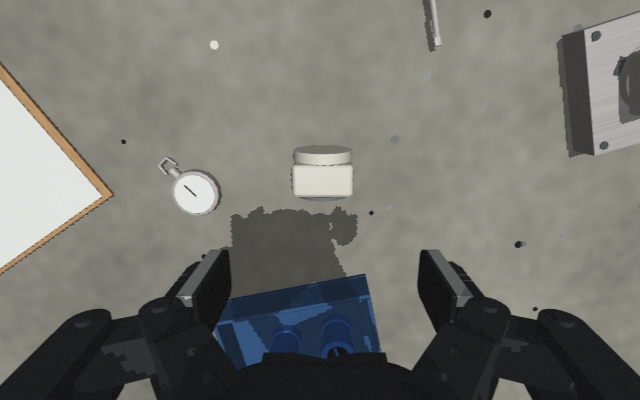

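```bash
python3 -m inch '82 0 -1 50 0; 82 0 -1 100 0; 82 0 -1 150 0; 82 0 -1 185 0; 82 0 -1 197 0; 82 0 -1 197 0; 65 0 -1 197 0; 50 0 -1 197 0; 50 0 -1 197 0; 50 0 -1 197 0' 20; python3 -c "
from h import *
tell()"
```

```text
time_s: 44.42
position: [0.6077, 0.2409, 0.0246]
tool_rot: [[0.963, -0.271, 0.003], [-0.271, -0.963, 0.0], [0.003, -0.001, -1.0]]
ft_force: [-1.2, -1.6, 5.7]
grip_width: 0.0577
t 44.42 p [607.7 240.9  24.6] yaw -15.7 tilt 0.18 F [-1.2 -1.6  5.7] w 57.7 q [ 11.  43.  72.  -0.  65. 117.]
```

```bash
python3 -m inch '50 0 0 -50 0; 50 0 10 -100 0; 50 3 60 -100 0; 50 6 115 -100 -4; 50 9 170 -100 -8; 50 12 225 -100 -12; 50 16 280 -100 -15.7; 50 20 335 -100 -15.7; 50 24 390 -100 -15.7; 50 27 440 -100 -15.7'; python3 -m inch '50 6 22 0 0; 50 6 22 0 0; 50 6 22 0 0'; python3 -c "
from h import *
tell();d=cam('wrist'); show(d,'w27')"
```

```text
time_s: 45.68
position: [0.5131, -0.1918, 0.1232]
tool_rot: [[1.0, -0.0, 0.001], [-0.0, -1.0, -0.0], [0.001, 0.0, -1.0]]
ft_force: [0.3, -0.4, -1.2]
grip_width: 0.0578
time_s: 46.05
position: [0.5195, -0.2111, 0.1228]
tool_rot: [[1.0, 0.001, -0.0], [0.001, -1.0, 0.001], [-0.0, -0.001, -1.0]]
ft_force: [-0.2, -0.0, -1.5]
grip_width: 0.0577
t 46.05 p [ 519.5 -211.1  122.8] yaw 0.03 tilt 0.04 F [-0.2 -0.  -1.5] w 57.7 q [-34.  29.  82.   0.  69.  56.]
```

View pics/w27.png

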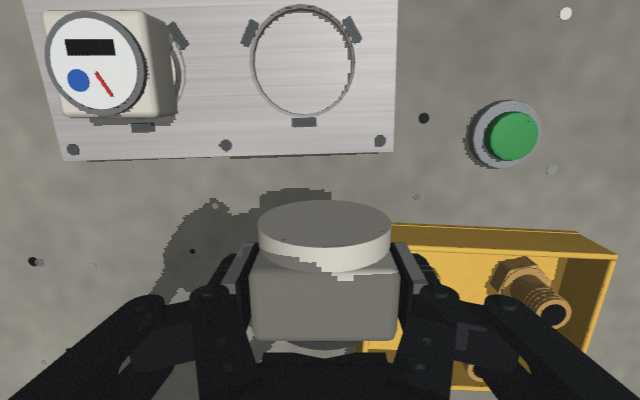

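```bash
python3 -m inch '50 -5 0 40 0; 50 -5 0 75 0; 50 -5 0 80 0; 50 5 0 80 0; 50 11 0 80 0; 50 17 0 80 0; 50 23 0 80 0; 50 29 0 80 0; 50 35 0 80 0; 50 35 0 80 0'; python3 -c "
from h import *
tell();d=cam('side'); show(d,'s28',(250,100,450,250),3)"
```

```text
time_s: 47.35
position: [0.5548, -0.212, 0.044]
tool_rot: [[1.0, 0.001, -0.0], [0.001, -1.0, -0.001], [-0.0, 0.001, -1.0]]
ft_force: [-4.6, 0.8, 2.7]
grip_width: 0.0574
t 47.35 p [ 554.8 -212.    44. ] yaw 0.03 tilt 0.04 F [-4.6  0.8  2.7] w 57.4 q [-32.  37.  82.  -0.  62.  58.]
```

View pics/s28.png

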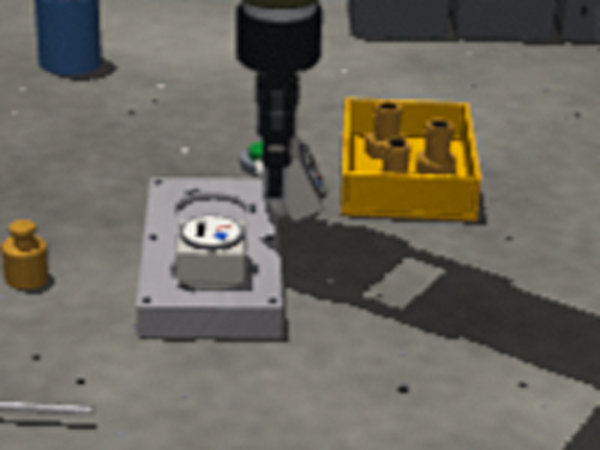

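Rotating as before. I'll continue the same way: across, then down.

```bash
python3 -m inch '50 6 0 0 0; 50 12 0 0 0; 50 18 0 0 0; 50 24 0 0 0; 50 30 0 1 0; 50 34 0 3 0; 50 36 0 6 0; 50 38 0 9 0; 50 38 0 12 0; 50 38 0 12 0'; python3 -c "
from h import *
tell();d=cam('side'); show(d,'s29',(250,100,450,250),3)"
```

```text
time_s: 48.65
position: [0.5943, -0.2127, 0.0318]
tool_rot: [[1.0, -0.0, 0.004], [-0.0, -1.0, -0.002], [0.004, 0.002, -1.0]]
ft_force: [1.7, -0.9, 5.6]
grip_width: 0.0579
t 48.65 p [ 594.3 -212.7   31.8] yaw -0.01 tilt 0.26 F [ 1.7 -0.9  5.6] w 57.9 q [-30.  41.  76.   0.  63.  60.]
```

View pics/s29.png

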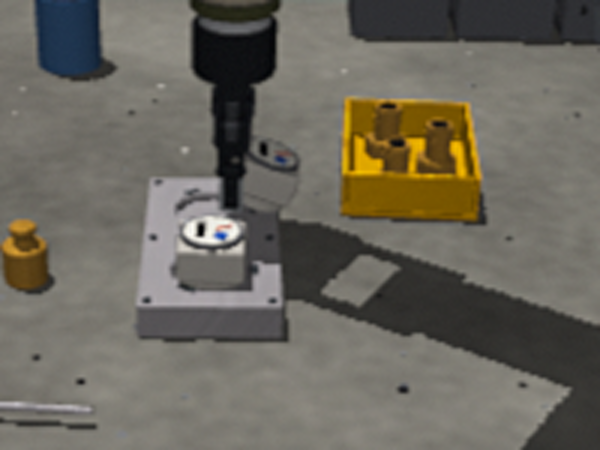

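```bash
python3 -m inch '50 1 0 2 0; 50 2 0 4 0; 50 2 0 6 0; 50 2 0 6 0;65 2 0 6 0; 80 2 0 6 0; 80 2 0 -40 0; 80 -30 0 -100 0; 80 -30 0 -170 0; 80 -30 0 -190 0';python3 -c "
from h import *
tell();d=cam('side'); show(d,'s30',(250,100,450,250),3)
d=cam('wrist'); show(d,'w30');regup(d,.076,(.5,.75,-.3,-.12))"
```

```text
time_s: 49.95
position: [0.5629, -0.2123, 0.2243]
tool_rot: [[1.0, -0.0, 0.004], [-0.0, -1.0, -0.002], [0.004, 0.002, -1.0]]
ft_force: [0.6, -0.8, 0.4]
grip_width: 0.0799
t 49.95 p [ 562.9 -212.3  224.3] yaw -0.02 tilt 0.25 F [ 0.6 -0.8  0.4] w 79.9 q [-32.  27.  67.   0.  86.  58.]
regup [322. 169.] 3857 [ 572.8 -212.4] [57.3 56.7] 89.9 zmed 76.7
```

View pics/s30.png

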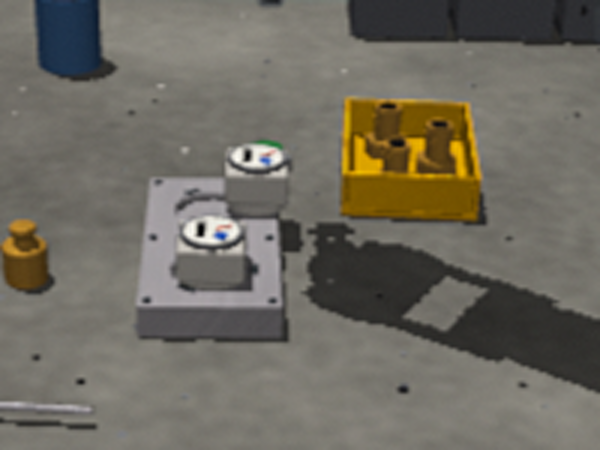

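View pics/w30.png

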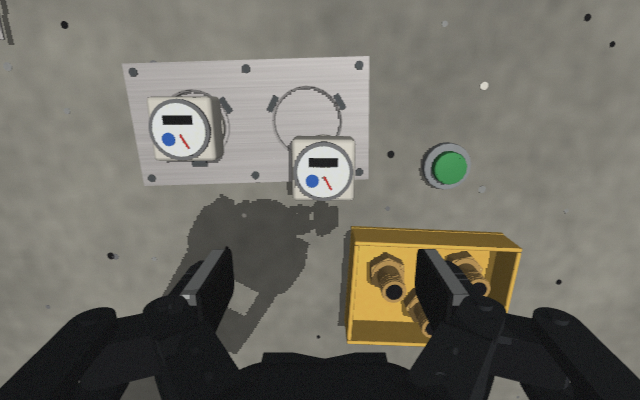

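```bash
python3 -m inch '82 10 0 40 0; 82 10 0 90 0; 82 10 0 140 0; 82 10 0 175 0; 82 10 0 189 0; 82 10 0 189 0; 65 10 0 189 0; 50 10 0 189 0; 50 10 0 189 0; 50 10 0 189 0' 40; python3 -c "
from h import *
tell()"; python3 -m inch '50 0 0 -10 0; 50 0 0 -25 0; 50 20 -8 -25 0; 50 40 -16 -25 0; 50 40 -16 -25 0; 50 40 -16 -25 0'; python3 -c "
from h import *
tell()"
```

```text
time_s: 51.3
position: [0.5734, -0.2125, 0.0334]
tool_rot: [[1.0, -0.0, 0.003], [-0.0, -1.0, -0.001], [0.003, 0.001, -1.0]]
ft_force: [-1.0, -0.6, 7.1]
grip_width: 0.0574
t 51.3 p [ 573.4 -212.5   33.4] yaw -0.01 tilt 0.17 F [-1.  -0.6  7.1] w 57.4 q [-31.  39.  79.   0.  62.  59.]
time_s: 52.05
position: [0.6122, -0.1962, 0.0571]
tool_rot: [[1.0, -0.0, -0.0], [-0.0, -1.0, -0.0], [-0.0, 0.0, -1.0]]
ft_force: [0.0, 0.6, -1.9]
grip_width: 0.0577
t 52.05 p [ 612.2 -196.2   57.1] yaw -0.01 tilt 0.02 F [ 0.   0.6 -1.9] w 57.7 q [-28.  40.  72.  -0.  68.  62.]
```

```bash
python3 -m inch '50 1 0 10 0; 50 1 0 20 0; 50 1 0 26 0; 50 1 0 29 0; 50 1 0 31 0; 50 1 0 31 0'; python3 -c "
from h import *
tell()"
```

```text
time_s: 52.8
position: [0.6138, -0.1962, 0.0259]
tool_rot: [[1.0, -0.0, 0.0], [-0.0, -1.0, -0.0], [0.0, 0.0, -1.0]]
ft_force: [-0.0, 0.8, -1.0]
grip_width: 0.0575
t 52.8 p [ 613.8 -196.2   25.9] yaw -0.01 tilt 0.02 F [-0.   0.8 -1. ] w 57.5 q [-28.  42.  73.  -0.  64.  62.]
```

```bash
python3 -m inch '60 0 0 0 0; 72 0 0 0 0; 80 0 0 0 0; 82 0 0 -30 0; 82 0 0 -80 0; 82 -20 0 -130 0; 82 -60 20 -170 0; 82 -60 40 -190 0;82 -60 40 -190 0; 0 -60 40 -190 0'; python3 -c "
from h import *
tell();d=cam('wrist'); show(d,'w31');regup(d,.068,(.5,.75,-.3,0))
P=cloud(d)
for M,s,c in comps(d,masks(d)['green'],P): q=P[M]; print('green',c,s[4],np.round((q.min(0)+q.max(0))*500),np.round(q.mean(0)*1000,1))
for n in ['scene','side']:
  d=cam(n); show(d,n+'31')
  P=cloud(d)
  for k,m in masks(d).items():
    for M,s,c in comps(d,m,P):
      q=P[M]; zt=np.percentile(q[:,2],97); top=q[q[:,2]>zt-.006]
      print(n,k,np.round(c),s[4],np.round((top.min(0)+top.max(0))*500))
"
```

```text
time_s: 54.05
position: [0.5536, -0.2352, 0.2144]
tool_rot: [[1.0, 0.0, -0.002], [0.0, -1.0, 0.001], [-0.002, -0.001, -1.0]]
ft_force: [-0.2, 0.1, 0.1]
grip_width: 0.0662
t 54.05 p [ 553.6 -235.2  214.4] yaw 0.02 tilt 0.13 F [-0.2  0.1  0.1] w 66.2 q [-34.  28.  67.   0.  85.  56.]
regup [278. 111.] 4587 [ 613.  -196.3] [56.3 57.5] 0.0 zmed 68.7
regup [149. 115.] 4592 [609.2 -84.5] [55.9 60.3] 0.0 zmed 68.6
green [434.58899676 158.41531823] 927 [ 565. -348.   20.] [ 565.2 -347.2   22.4]
scene blue [342. 134.] 1526 [432. 319.  55.]
scene yel [185. 250.] 2274 [ 415. -332.   56.]
scene yel [338. 273.] 244 [ 775. -112.   56.]
scene green [214. 285.] 143 [ 565. -349.   24.]
scene white [520. 150.] 48 [880. 661.  11.]
scene white [404. 155.] 103 [615. 380.  15.]
scene white [284. 247.] 2027 [ 612. -143.   70.]
scene red [407. 243.] 316 [841.  92.  26.]
side blue [272. 110.] 444 [ 801. -596.   87.]
side blue [426. 312.] 3975 [407. 314.  53.]
side yel [386. 152.] 1394 [ 418. -330.   55.]
side yel [257. 184.] 238 [ 775. -107.   53.]
side green [338. 150.] 64 [ 566. -343.   22.]
side white [320. 156.] 78 [ 613. -197.   68.]
side white [320. 176.] 99 [610. -83.  68.]
side white [305. 333.] 390 [617. 383.  13.]
side red [214. 232.] 424 [841. 100.  24.]
```

View pics/w31.png

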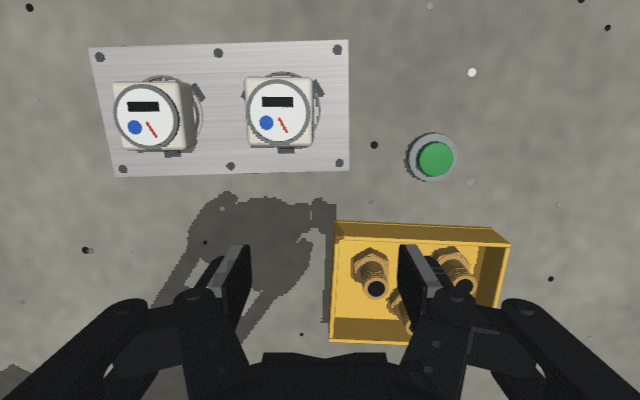

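View pics/scene31.png

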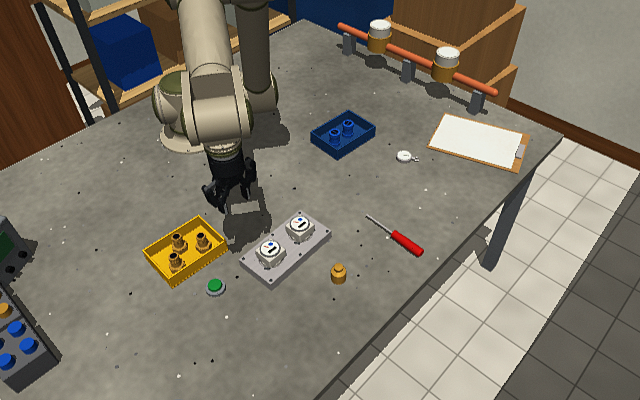

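View pics/side31.png

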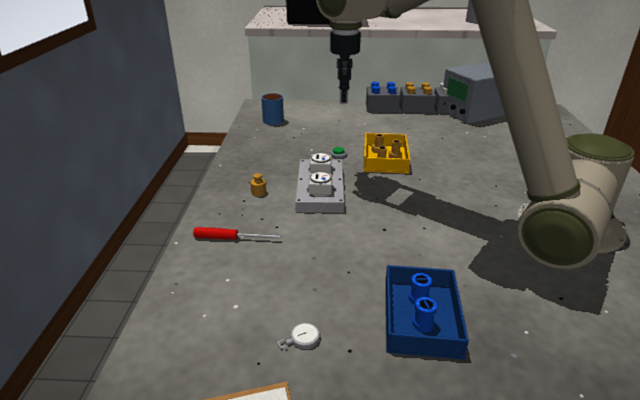

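```bash
python3 -m inch '0 5 40 0 0; 0 11 80 0 0; 0 12 112 20 0; 0 12 112 70 0; 0 12 112 120 0; 0 12 112 160 0; 0 12 112 180 0; 0 12 112 180 0; 0 12 112 180 0'; python3 -c "
from h import *
tell()"; python3 -m inch '0 0 0 4 0; 0 0 0 8 0; 0 0 0 11 0; 0 0 0 13 0; 0 0 0 13 0'; python3 -c "
from h import *
tell();d=cam('scene');show(d,'p32',(130,230,290,330),4)"
```

```text
time_s: 55.32
position: [0.5662, -0.3481, 0.0366]
tool_rot: [[1.0, 0.0, 0.001], [0.0, -1.0, -0.001], [0.001, 0.001, -1.0]]
ft_force: [-0.3, -0.5, 0.2]
grip_width: 0.0003
t 55.33 p [ 566.2 -348.1   36.6] yaw 0.02 tilt 0.07 F [-0.3 -0.5  0.2] w 0.3 q [-42.  43.  69.   0.  68.  48.]
time_s: 55.95
position: [0.5656, -0.3481, 0.0226]
tool_rot: [[1.0, -0.0, -0.0], [-0.0, -1.0, 0.0], [-0.0, -0.0, -1.0]]
ft_force: [0.3, -0.2, 0.9]
grip_width: -0.0
t 55.95 p [ 565.6 -348.1   22.6] yaw -0.01 tilt 0.02 F [ 0.3 -0.2  0.9] w -0.0 q [-42.  44.  70.  -0.  66.  48.]
```

View pics/p32.png

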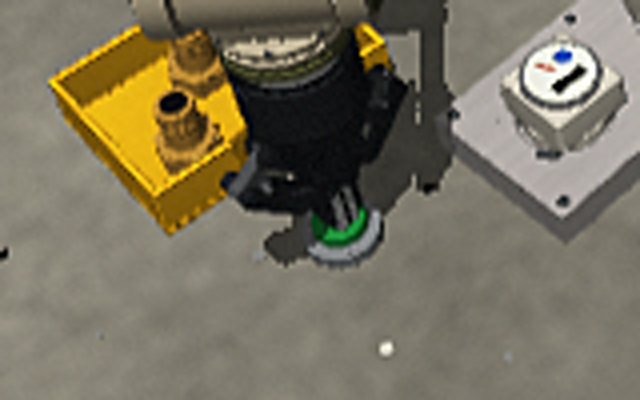

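```bash
python3 -m inch '0 0 0 2 0; 0 0 0 4 0; 0 0 0 5 0; 0 0 0 5 0'; python3 -m inch '0 0 0 1 0; 0 0 0 1 0; 0 0 0 1 0'; python3 -m inch '0 0 0 1 0; 0 0 0 1 0; 0 0 0 1 0'
```

```text
time_s: 56.5
position: [0.5659, -0.3482, 0.018]
tool_rot: [[1.0, -0.0, 0.0], [-0.0, -1.0, -0.0], [0.0, 0.0, -1.0]]
ft_force: [0.3, -0.3, 3.4]
grip_width: 0.0005
time_s: 56.88
position: [0.5658, -0.3482, 0.0169]
tool_rot: [[1.0, -0.0, 0.0], [-0.0, -1.0, -0.0], [0.0, 0.0, -1.0]]
ft_force: [0.6, -0.6, 2.6]
grip_width: -0.0
time_s: 57.25
position: [0.5658, -0.3482, 0.0161]
tool_rot: [[1.0, -0.0, 0.0], [-0.0, -1.0, -0.0], [0.0, 0.0, -1.0]]
ft_force: [0.5, -0.4, 6.0]
grip_width: 0.0003
```

```bash
python3 -m inch '0 0 0 1 0; 0 0 0 1 0; 0 0 0 1 0';  python3 -c "
from h import *
tell()"
```

```text
time_s: 57.62
position: [0.5659, -0.3483, 0.016]
tool_rot: [[1.0, -0.0, 0.001], [-0.0, -1.0, -0.001], [0.001, 0.001, -1.0]]
ft_force: [-2.4, 1.7, 11.3]
grip_width: -0.0
t 57.62 p [ 565.9 -348.3   16. ] yaw -0.0 tilt 0.07 F [-2.4  1.7 11.3] w -0.0 q [-42.  45.  70.  -0.  65.  48.]
```

Bottomed out: the TCP stays at 16.0 mm and the force has jumped to 11 N. Releasing.

```bash
python3 -m inch '0 0 0 1 0; 0 0 0 -3 0; 0 0 0 -10 0; 0 0 0 -40 0; 0 0 0 -90 0; 0 0 0 -140 0; 0 -30 30 -180 0; 0 -60 60 -200 0; 0 -60 60 -200 0; 0 -60 60 -200 0'; python3 -c "
from h import *
tell()
d=cam('wrist');show(d,'w33');regup(d,.068,(.5,.75,-.3,0))
for n in ['scene','side']:
  d=cam(n); show(d,n+'33')
  P=cloud(d)
  for k,m in masks(d).items():
    for M,s,c in comps(d,m,P):
      q=P[M]; zt=np.percentile(q[:,2],97); top=q[q[:,2]>zt-.006]
      print(n,k,np.round(c),s[4],np.round((top.min(0)+top.max(0))*500))
"
```

```text
time_s: 58.88
position: [0.5057, -0.4073, 0.2137]
tool_rot: [[1.0, -0.0, -0.001], [-0.0, -1.0, 0.002], [-0.001, -0.002, -1.0]]
ft_force: [-0.3, 0.6, -0.6]
grip_width: -0.0001
t 58.88 p [ 505.7 -407.3  213.7] yaw -0.0 tilt 0.14 F [-0.3  0.6 -0.6] w -0.1 q [-49.  33.  58.   0.  89.  41.]
regup [65. 51.] 5559 [ 612.3 -196.7] [62.4 57. ] 90.0 zmed 68.5
scene blue [342. 133.] 1516 [407. 315.  55.]
scene yel [186. 250.] 2253 [ 446. -346.  136.]
scene yel [338. 273.] 247 [ 775. -113.   55.]
scene green [214. 285.] 143 [ 564. -350.   23.]
scene white [520. 150.] 59 [878. 658.  12.]
scene white [404. 155.] 106 [614. 379.  17.]
scene white [284. 247.] 2075 [ 614. -142.   70.]
scene white [379. 223.] 35 [739.  99.  16.]
scene red [407. 243.] 316 [841.  92.  26.]
side blue [272. 110.] 444 [ 801. -593.   87.]
side blue [426. 312.] 3962 [407. 313.  54.]
side yel [386. 152.] 1355 [ 418. -330.   53.]
side yel [258. 184.] 237 [ 775. -109.   53.]
side green [338. 150.] 64 [ 566. -344.   20.]
side white [320. 156.] 77 [ 613. -195.   68.]
side white [320. 176.] 98 [610. -83.  68.]
side white [305. 333.] 389 [617. 383.  14.]
side red [214. 232.] 422 [841.  99.  24.]
```

View pics/scene33.png

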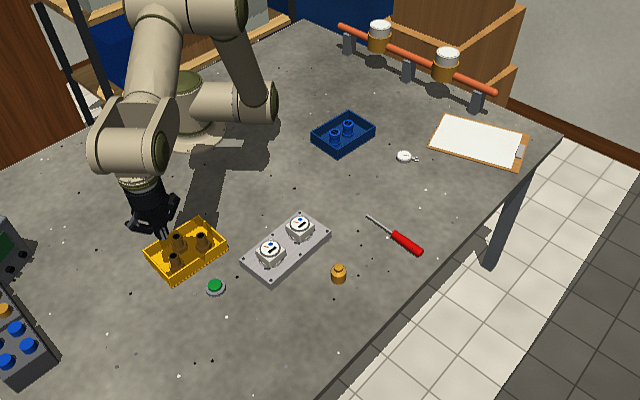

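View pics/side33.png

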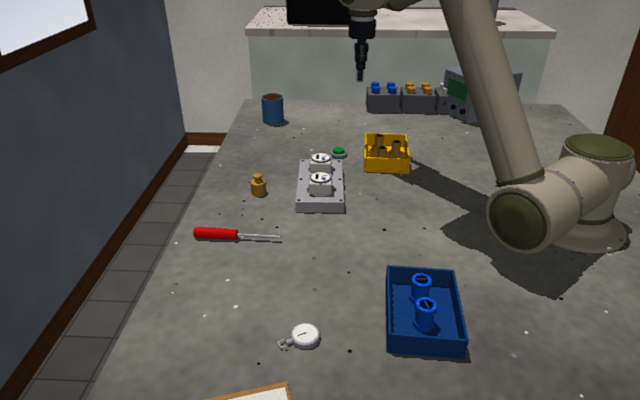

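Everything is in place: two valves are in the blue bin, three tailpieces in the yellow bin and both registers are seated. The button is back up and the robot is clear.

```bash
python3 -c "
from rig import env
print(env.close_job())"
```

```text
the job is handed in; nothing more can be done
None
```

The job is done and handed in at about 59 s; no verdict was reported.

- **Fittings:** I found five, two check valves and three tailpieces. The valves stand in the blue bin and the tailpieces in the yellow bin.
- **Registers:** The first simply slid when I tried to push it over. I then turned both dial-up by rotating them in a light grip against the fixture's edge, and lowered one into each pocket. Both dials measured 68.5–68.7 mm up by the wrist camera, against 68 mm expected when fully home. Centres were within about 1 mm of the pocket centres.
- **Start button:** I pressed it last. The tool stopped at about 16 mm, roughly 6 mm below first contact, with the force at 11 N, then I released. Afterwards the button top measured 20–23 mm, within about 2 mm of its starting reading.
- **Left alone:** The stopwatch, screwdriver and weight measured within 2–3 mm of where they started, which is about the measurement error.

**Downsides:** Setting the first register back on the counter briefly pressed it down with 63 N at the wrist, below the 120 N limit. That load went through the held part rather than the arm or gripper body. The scene and side cameras disagree by about 2–7 mm in y, so I relied mainly on the wrist camera for the registers, fixture and button.

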